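# Pack the service case and slide its hatch shut

## Robot

A 6-joint arm with a two-finger parallel gripper is mounted at the origin on a cart in front of the work surface, level with it; the furniture and walls round the work are solid. World frame = base frame: x ahead of the robot, y to its left, z up, the work surface at z = 0. Lengths are in mm, angles in rad, forces in N, time in s.
With the tool pointing down it reaches from about 350 to 925 mm from the base axis. Payload 6.4 kg.
Tool frame: the origin (TCP) lies midway between the tips of the shut fingers; the grasp point (between the pads) lies 19 mm behind it; z points along the fingers, y is the line along which they close (so a half turn about z gives the same grasp; the last joint's range is limited). The gripper opens to 94 mm and grips with 3 to 60 N. Pads are 16 mm wide; open, the fingers measure 119 mm over their backs; the gripper's body (75 mm by 177 mm) begins 78 mm behind the grasp point.
Start: joints at [1.108, 0.245, 1.558, -0, 1.339, -0.174], TCP at [185.118, 623.093, 205.455] pointing down, gripper open.
Joint ranges: [-3.13, 3.13], [-1.02, 2.26], [0.13, 2.54], [-0.95, 4.09], [0.21, 2.88], [-2.74, 2.74]. Speed limits (rad/s): [2.57, 2.57, 3.14, 3.14, 3.14, 3.14].

## Interface

Orientations are given as a rotation vector (axis times angle).
In Python, from station import state, viewer, manip gives the robot as it stands.
- The arm moves only by the shell command python3 -m pendant 'ROWS' [FORCE]. ROWS is JSON, a list of rows, each an object with "jaw": the closure, from 0 (fully open) to 1 (shut); "translation": the shift along the tool's x, y, z in mm, a list of three; "roll": the turn about the tool's z in rad. In form: [{"jaw": jaw, "translation": [x, y, z], "roll": roll}, ...]. A call has 1 to 5 rows; each row shifts and turns the commanded pose from where the row before left it, along the tool's axes as they then stand; what a row does not reach is not made up. A row lasts 1/10 s, in which the tool goes at most 50 mm and 8.59 degrees, less where a joint would pass 70% of its speed; a pose out of reach is approached as far as the arm can. A call is refused whole if a number of a shift passes 50 or a number of a turn 0.15, either way. A call with a gripper value outside its range is refused whole. The fingers move at their own pace and stop on an object; FORCE is the grip in N (left out, the last holds). Time passes only in rows, so rows that do not move let the fingers close. It gives the time, the measured TCP pose, the force, the opening and the grip force at its end, in the units of the state.
- state(): the state, without advancing time (a new reading comes with each control period).
- viewer.get_image(name): name is "side" or "top" or "wrist"; returns (picture, depth): 480x640x3 uint8, blue, green, red; 480x640 float32, mm along the optical axis (not along the pixel's ray), 0 where there is no reading.
- viewer.get_calibration(name): a dict with "fx", "fy", "cx", "cy" (pixels), "T" (4x4, takes a point from camera to world coordinates); the wrist camera has in their place "T_tool_cam" (4x4, takes a point from camera to tool coordinates, whose origin is the TCP and whose axes are the flange's). Camera axes: x right, y up, looking along -z (the intrinsics and any distortion apply to the point x, -y, -z); pixel columns grow to the right and rows downward; lengths in mm; the calibration is good to about 2 mm. A picture is of the moment at which its call begins: read the wrist's pose just before it. get_calibration takes no time and is no camera call.
- manip.finish_job(): hands the job in; it is judged then, once.
The state is a dict: "t": time; "qpos": joint angles; "joint_vel": joint speeds; "effort": joint torques, N m; "position": TCP position; "tcp_rot": TCP orientation; "contact_force": force on the tool from outside, world axes, zero at the start; "torque": the same for the moment, N m; "width": finger opening in mm; "grip_force": force on a finger pad.
Only numpy, scipy, OpenCV 4.12 (cv2) and the standard library are available. Lean on these libraries where they do the work, as an engineer would, in place of code of your own. Each camera call takes 0.05 s, during which the arm holds its last target. There are 200 camera calls.

## Task

Pack the blue service case: push its sliding hatch fully open by the orange handle, lift the two upper rings off the pile one after the other and press each into a round pocket, and press every marker and the wrench lying on the bench (some may be missing) fully home into their cutouts. Then push the hatch along its rails until it is fully closed against the front frame. Leave the bottom ring of the pile where it is and do not disturb the other things on the bench.

Things in the scene. Friction and masses are not known exactly. Their poses are not given: they have to be found in the camera images.
- case: Blue flat case 435 x 360 x 40 mm, fixed; origin on the bench under the middle of its front bay; x along the hatch's track to the back of the case (roughly away from the robot), y left, z up. Spans x = -110 to +325 mm. Side rails at |y| = 165 to 180 mm and front stop lip (x = -110 to -102 mm) reach z = 40 mm. The bay (x = -98 to +85) holds a black rigid insert, top at z = 18 mm.
- trench (a point): Middle of the finger trench, at its floor (case z = 10 mm): 50 mm wide along the case's y, it crosses the middle of all three long cutouts as deep as they are, so that fingers can go down beside an item.
- clip (a point): One of the sprung steel wire clips. Each cutout has one or two in one wall; they stand 3 to 4 mm into it, reach 4 mm above the insert and yield at about 1 N each: a laid-in item stays 3 to 6 mm proud until pressed (2 to 10 N, over or between the clips), then is held against the opposite wall.
- hatch (a joint): Aluminium hatch plate, 192 x 326 x 5 mm (underside at z = 31 mm, top at 36 mm), sliding along the case's x; value in m: 0 = fully closed against the front lip, 0.185 = fully open (pushed to the back). It resists with about 2 N and stays where left. Open, its front edge stands at case x = +83 mm.
- hatch_handle (a point): Centre of the orange upright handle bar on the hatch: 14 mm thick along the case's x, 100 mm along its y, 30 mm tall (case z = 36 to 66 mm; this point is at 51 mm). At case x = -77 mm closed and +108 mm open. Can be pushed from either side from above.
- ring_pocket_0 (a point): Floor centre of the nearer round pocket: 66.5 mm across, 6 mm deep, floor at z = 12 mm (a seated ring stands 6 mm proud of the insert); axes as the case. One clip on the +y side.
- ring_pocket_1 (a point): The same for the farther round pocket, 85 mm behind the first.
- pen_slot_0 (a point): Floor centre of a marker cutout: 18.5 mm (x) by 126 mm (y), 8 mm deep, floor at z = 10 mm; axes as the case. Two clips on the +x wall.
- pen_slot_1 (a point): Floor centre of the second marker cutout, 50 mm behind the first; same size.
- wrench_slot (a point): Floor centre of the wrench cutout (the one nearest the front): 28.5 mm (x) by 165 mm (y), 8 mm deep, floor at z = 10 mm; axes as the case. Two clips on the +x wall.
- ring_bottom: Bottom ring of the pile: white sleeve ring, 64 mm outside, about 48 mm inside, 12 mm thick, lying flat on the bench; origin at the centre of its underside. Stays where it is.
- ring_middle_mid (a point): Centre of the second ring of the pile (6 mm above its underside), resting on the bottom ring, the same kind of ring; z along its axis.
- ring_top_mid (a point): Centre of the top ring of the pile of three (6 mm above its underside), the same kind of ring; z along its axis.
- marker_0_mid (a point): Middle (8 mm above the underside) of the black and white marker pen lying on the bench, 16 x 122 x 17 mm, long along its y. May be missing. Either marker may go into either marker cutout, either way round.
- marker_1_mid (a point): Middle (8 mm above the underside) of the blue and white marker pen, same size and axes. May be missing.
- wrench_mid (a point): Middle (4.5 mm above the underside) of the small steel combination wrench lying flat, 161 mm long along its y, ends 26 mm wide and 9 mm thick, shank 12 mm wide (1 to 7 mm above the underside). May be missing. Fits its cutout either way round.
- screw_jar: Small jar with a black lid, 49 mm across, 51 mm tall: bystander; origin under its centre.
- reducer: White tapered reducer, 34 mm across, 54 mm tall: bystander; origin under its centre.
- end_cap: White domed end cap, 60 mm across, 29 mm tall, beside the vice: bystander; origin under its centre.
There are look-alikes about, which are no part of the job. Leave any yellow look-alike of the part that bears marker_0_mid alone.

How it is judged (in metres and radians):
On the way, in this order (a step that is already met when the one before it is completed fails the run):
1. the hatch is pushed fully open (within 12 mm of the end of its track) (value of joint hatch above 0.173 m), for 0.2 s.
2. the two upper rings and every marker and wrench present are pressed home in their cutouts, with the hatch still open (((z of ring_middle_mid in the frame of ring_pocket_0 below 0.0085 m and horizontal distance between ring_middle_mid and ring_pocket_0 below 0.005 m and angle between the z axis of ring_middle_mid and the z axis of case, either way round below 0.06 rad) or (z of ring_middle_mid in the frame of ring_pocket_1 below 0.0085 m and horizontal distance between ring_middle_mid and ring_pocket_1 below 0.005 m and angle between the z axis of ring_middle_mid and the z axis of case, either way round below 0.06 rad)) and ((z of ring_top_mid in the frame of ring_pocket_0 below 0.0085 m and horizontal distance between ring_top_mid and ring_pocket_0 below 0.005 m and angle between the z axis of ring_top_mid and the z axis of case, either way round below 0.06 rad) or (z of ring_top_mid in the frame of ring_pocket_1 below 0.0085 m and horizontal distance between ring_top_mid and ring_pocket_1 below 0.005 m and angle between the z axis of ring_top_mid and the z axis of case, either way round below 0.06 rad)) and ((z of marker_0_mid in the frame of pen_slot_0 below 0.0105 m and horizontal distance between marker_0_mid and pen_slot_0 below 0.005 m and angle between the y axis of marker_0_mid and the y axis of case, either way round below 0.06 rad) or (z of marker_0_mid in the frame of pen_slot_1 below 0.0105 m and horizontal distance between marker_0_mid and pen_slot_1 below 0.005 m and angle between the y axis of marker_0_mid and the y axis of case, either way round below 0.06 rad)) and ((z of marker_1_mid in the frame of pen_slot_0 below 0.0105 m and horizontal distance between marker_1_mid and pen_slot_0 below 0.005 m and angle between the y axis of marker_1_mid and the y axis of case, either way round below 0.06 rad) or (z of marker_1_mid in the frame of pen_slot_1 below 0.0105 m and horizontal distance between marker_1_mid and pen_slot_1 below 0.005 m and angle between the y axis of marker_1_mid and the y axis of case, either way round below 0.06 rad)) and z of wrench_mid in the frame of wrench_slot below 0.007 m and horizontal distance between wrench_mid and wrench_slot below 0.005 m and angle between the y axis of wrench_mid and the y axis of case, either way round below 0.06 rad and value of joint hatch above 0.15 m), for 0.2 s.
At the end, for the whole second after the job is handed in: Hatch closed to within 4 mm; both upper rings in the round pockets, markers and wrench present in their cutouts: each within 2.5 mm of fully down, 5 mm of its centre, level and aligned within 0.06 rad; bottom ring moved less than 30 mm (((z of ring_middle_mid in the frame of ring_pocket_0 below 0.0085 m and horizontal distance between ring_middle_mid and ring_pocket_0 below 0.005 m and angle between the z axis of ring_middle_mid and the z axis of case, either way round below 0.06 rad) or (z of ring_middle_mid in the frame of ring_pocket_1 below 0.0085 m and horizontal distance between ring_middle_mid and ring_pocket_1 below 0.005 m and angle between the z axis of ring_middle_mid and the z axis of case, either way round below 0.06 rad)) and ((z of ring_top_mid in the frame of ring_pocket_0 below 0.0085 m and horizontal distance between ring_top_mid and ring_pocket_0 below 0.005 m and angle between the z axis of ring_top_mid and the z axis of case, either way round below 0.06 rad) or (z of ring_top_mid in the frame of ring_pocket_1 below 0.0085 m and horizontal distance between ring_top_mid and ring_pocket_1 below 0.005 m and angle between the z axis of ring_top_mid and the z axis of case, either way round below 0.06 rad)) and ((z of marker_0_mid in the frame of pen_slot_0 below 0.0105 m and horizontal distance between marker_0_mid and pen_slot_0 below 0.005 m and angle between the y axis of marker_0_mid and the y axis of case, either way round below 0.06 rad) or (z of marker_0_mid in the frame of pen_slot_1 below 0.0105 m and horizontal distance between marker_0_mid and pen_slot_1 below 0.005 m and angle between the y axis of marker_0_mid and the y axis of case, either way round below 0.06 rad)) and ((z of marker_1_mid in the frame of pen_slot_0 below 0.0105 m and horizontal distance between marker_1_mid and pen_slot_0 below 0.005 m and angle between the y axis of marker_1_mid and the y axis of case, either way round below 0.06 rad) or (z of marker_1_mid in the frame of pen_slot_1 below 0.0105 m and horizontal distance between marker_1_mid and pen_slot_1 below 0.005 m and angle between the y axis of marker_1_mid and the y axis of case, either way round below 0.06 rad)) and z of wrench_mid in the frame of wrench_slot below 0.007 m and horizontal distance between wrench_mid and wrench_slot below 0.005 m and angle between the y axis of wrench_mid and the y axis of case, either way round below 0.06 rad and value of joint hatch below 0.004 m and distance of ring_bottom from where it was at the start of the episode below 0.03 m); the robot touches nothing.
It fails at once if the screw jar is knocked more than 30 mm from its place (distance of screw_jar from where it was at the start of the episode above 0.03 m).
It fails at once if the reducer is knocked more than 30 mm from its place (distance of reducer from where it was at the start of the episode above 0.03 m).
It fails at once if the end cap is knocked more than 30 mm from its place (distance of end_cap from where it was at the start of the episode above 0.03 m).
Of marker_0, marker_1, wrench only 2 to 3 are there at a start; the rules pass over those that are not, and their reading is None.
At some moment in a run one of marker_0, marker_1, wrench may be knocked a few centimetres aside while the robot is not near it.
Once in a run the grip may slacken for a moment while it holds something.
It also fails if it takes over 210 s, if anything falls off the work surface, if the arm or the gripper's body presses on something with over 40 N, if the wrist force passes 120 N, or if a joint passes its speed limit or range.

## Working session

There is one attempt and no reset: what is moved stays moved. The work goes in short steps, Python scripts to look and compute and a shell command to move; the robot and the scene stay as the last step left them, time stands still between calls to the robot, and variables do not carry over. Pictures are saved under pics/ and viewed, at most 14 in all, crops included, and the job is handed in when it is done.

```bash
ls; mkdir -p pics
cat > h.py <<'E'
import numpy as np, cv2
from scipy.spatial.transform import Rotation as R
from station import state, viewer, manip
def snap(name,fn=None):
    s=state(); im,d=viewer.get_image(name); c=viewer.get_calibration(name)
    if 'T' in c: T=np.array(c['T'])
    else:
        W=np.eye(4); W[:3,:3]=R.from_rotvec(s['tcp_rot']).as_matrix(); W[:3,3]=s['position']; T=W@np.array(c['T_tool_cam'])
    if fn:
        cv2.imwrite('pics/'+fn+'.png',im); np.savez('pics/'+fn+'.npz',im=im,d=d,T=T,K=[c['fx'],c['fy'],c['cx'],c['cy']],dist=np.array(c.get('dist',0),dtype=object) if 0 else 0)
    return fn
def load(fn): return np.load('pics/'+fn+'.npz')
def pix(L,u,v,z=None):
    """world point at pixel: by depth, or on plane z"""
    fx,fy,cx,cy=L['K']; r=np.array([(u-cx)/fx,-(v-cy)/fy,-1.]); T=L['T']
    if z is None:
        a=L['d'][int(v)-1:int(v)+2,int(u)-1:int(u)+2]; a=a[a>0]; k=np.median(a) if a.size else np.nan
    else: k=(z-T[2,3])/(T[:3,:3]@r)[2]
    return T[:3,:3]@(r*k)+T[:3,3]
def proj(L,p):
    fx,fy,cx,cy=L['K']; q=np.linalg.inv(L['T'])@np.append(p,1); return np.array([cx+fx*q[0]/-q[2],cy-fy*q[1]/-q[2]])
E
python3 - <<'E'
from h import *
for n in ['top','side','wrist']:
    snap(n,n+'0'); c=viewer.get_calibration(n); print(n,{k:(np.round(v,3).tolist() if not isinstance(v,str) else v) for k,v in c.items()})
s=state(); print({k:np.round(v,3).tolist() for k,v in s.items()})
E
```

```text
pics
top {'fx': 515.994, 'fy': 515.994, 'cx': 315.019, 'cy': 227.946, 'T': [[-0.011, 0.986, -0.167, 299.255], [-1.0, -0.011, 0.002, -85.062], [-0.0, 0.167, 0.986, 1463.64], [0.0, 0.0, 0.0, 1.0]]}
side {'fx': 476.513, 'fy': 476.513, 'cx': 325.161, 'cy': 228.233, 'T': [[0.905, 0.245, -0.348, -38.495], [-0.425, 0.561, -0.711, -1268.162], [0.021, 0.791, 0.611, 1058.662], [0.0, 0.0, 0.0, 1.0]]}
wrist {'fx': 339.699, 'fy': 339.699, 'cx': 317.664, 'cy': 242.91, 'T_tool_cam': [[-0.0, 0.97, 0.245, 70.961], [1.0, 0.001, -0.001, -0.663], [-0.001, 0.245, -0.97, -179.527], [0.0, 0.0, 0.0, 1.0]]}
{'t': 0.15, 'qpos': [1.108, 0.246, 1.559, -0.0, 1.339, -0.174], 'joint_vel': [0.0, -0.0, -0.004, 0.0, 0.0, -0.001], 'effort': [0.0, -41.626, -31.498, 0.068, 0.032, -0.0], 'position': [184.942, 622.662, 204.621], 'tcp_rot': [-0.452, -3.108, 0.002], 'contact_force': [-0.348, 0.011, 0.489], 'torque': [0.006, -0.048, 0.016], 'grip_force': 0.0, 'width': 93.916}
```

View pics/top0.png

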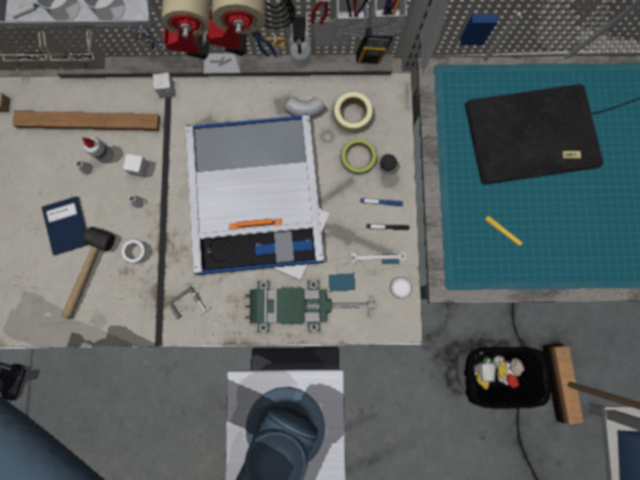

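View pics/side0.png

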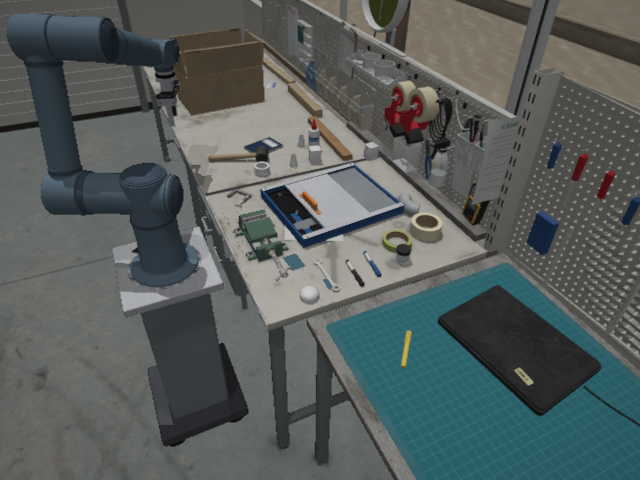

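The top view shows the ring pile at (133,252) and the case with corners at about (188,123), (313,115), (324,262) and (195,272). The handle is at (256,223), the blue marker at (381,202), the black marker at (388,227), the wrench at (378,259) and the jar at (389,163). The end cap is at (401,288).

Run:
```python
from h import *
L=load('top0')
for n,u,v,z in [('pile',133,250,36),('handle',256,223,66),('hl',230,224,66),('hr',282,222,66),('cFL',195,272,40),('cFR',324,262,40),('cBL',188,123,40),('cBR',313,115,40),('blue1',362,201,17),('blue2',403,203,17),('blk1',367,226,17),('blk2',409,228,17),('wr1',353,257,9),('wr2',404,259,9),('cap',401,288,29),('jar',389,163,51)]:
    print(n,pix(L,u,v,z).round(0),pix(L,u,v).round(0))
im=L['im']; a=cv2.resize(im[170:310,110:430],(800,350),interpolation=cv2.INTER_CUBIC); cv2.imwrite('pics/c1.png',a)
```

```text
pile [484. 420.  36.] [489. 433.  -1.]
handle [551.  75.  66.] [551.  75.  64.]
hl [549. 146.  66.] [554. 150.  39.]
hr [553.   3.  66.] [558.   5.  38.]
cFL [420. 245.  40.] [420. 245.  39.]
cFR [ 444. -111.   40.] [ 448. -112.   -0.]
cBL [852. 277.  40.] [868. 287.  -1.]
cBR [873. -86.  40.] [878. -86.  27.]
blue1 [ 620. -223.   17.] [ 622. -224.    9.]
blue2 [ 613. -341.   17.] [ 616. -343.    5.]
blk1 [ 548. -236.   17.] [ 549. -236.   10.]
blk2 [ 540. -355.   17.] [ 542. -356.    9.]
wr1 [ 460. -194.    9.] [ 461. -195.    1.]
wr2 [ 453. -339.    9.] [ 453. -339.    6.]
cap [ 371. -324.   29.] [ 371. -324.   26.]
jar [ 722. -300.   51.] [ 722. -300.   52.]
```

View pics/c1.png

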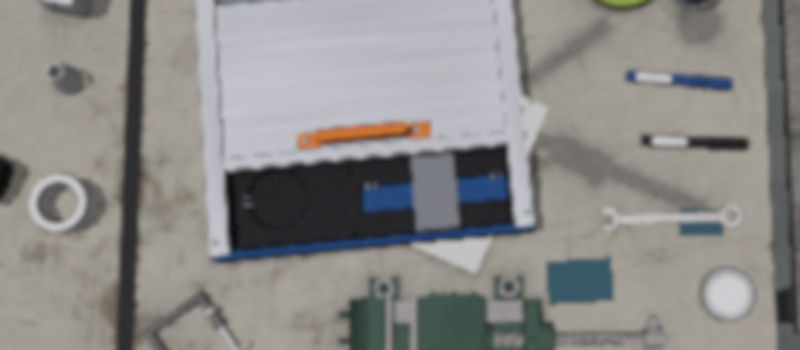

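The hatch is about half open, and the front of the insert shows one round pocket at left and the wrench cutout. Next I'll bring the wrist over the case.

```bash
cat >> h.py <<'E'
def go(x,y,z,psi=None):
    """needed roll, then shift in tool axes after that roll (psi = world yaw of tool y, deg)"""
    s=state(); M=R.from_rotvec(s['tcp_rot']).as_matrix(); p=np.array(s['position'])
    cur=np.degrees(np.arctan2(M[1,1],M[0,1])); 
    roll=0 if psi is None else -np.radians((psi-cur+90)%180-90)
    M2=M@R.from_rotvec([0,0,roll]).as_matrix()
    print('psi %.1f tilt %.3f pos'%(cur,np.degrees(np.arccos(-M[2,2]))),p.round(1),'w %.1f F'%s['width'],np.round(s['contact_force'],1),'t %.1f'%s['t'])
    print(' -> roll %.3f shift'%roll,(M2.T@(np.array([x,y,z])-p)).round(1))
E
cat > g.py <<'E'
import sys; from h import *
a=[float(v) for v in sys.argv[1:]]; go(*a)
E
python3 g.py 480 72 205 94
```

```text
psi 73.4 tilt 0.084 pos [184.9 622.7 204.6] w 93.9 F [-0.3  0.   0.5] t 0.1
 -> roll -0.359 shift [-2.559e+02 -5.699e+02  2.000e-01]
```

```bash
python3 -m pendant '[{"jaw":1,"translation":[0,0,0],"roll":-0.12},{"jaw":1,"translation":[0,0,0],"roll":-0.12},{"jaw":1,"translation":[0,0,0],"roll":-0.12},{"jaw":1,"translation":[-9,-20,0],"roll":0},{"jaw":1,"translation":[-17,-38,0],"roll":0}]' 10
python3 -m pendant '[{"jaw":1,"translation":[-17,-38,0],"roll":0},{"jaw":1,"translation":[-17,-38,0],"roll":0},{"jaw":1,"translation":[-17,-38,0],"roll":0},{"jaw":1,"translation":[-17,-38,0],"roll":0},{"jaw":1,"translation":[-17,-38,0],"roll":0}]'
python3 -m pendant '[{"jaw":1,"translation":[-17,-38,0],"roll":0},{"jaw":1,"translation":[-17,-38,0],"roll":0},{"jaw":1,"translation":[-17,-38,0],"roll":0},{"jaw":1,"translation":[-17,-38,0],"roll":0},{"jaw":1,"translation":[-17,-38,0],"roll":0}]'
python3 -m pendant '[{"jaw":1,"translation":[-17,-38,0],"roll":0},{"jaw":1,"translation":[-17,-38,0],"roll":0},{"jaw":1,"translation":[-17,-30,0],"roll":0},{"jaw":1,"translation":[0,0,0],"roll":0},{"jaw":1,"translation":[0,0,0],"roll":0}]'
python3 g.py 480 72 205 94
python3 - <<'E'
from h import *
snap('wrist','w1')
E
```

```text
t: 0.65
position: [214.6, 567.4, 204.9]
tcp_rot: [0.116, -3.139, 0.0]
contact_force: [1.0, 0.1, -0.5]
width: 57.6
grip_force: 0.0
t: 1.15
position: [313.8, 382.0, 205.2]
tcp_rot: [0.112, -3.139, 0.0]
contact_force: [0.0, -0.1, 1.1]
width: 17.6
grip_force: 0.0
t: 1.65
position: [412.1, 198.6, 205.4]
tcp_rot: [-0.112, 3.139, 0.0]
contact_force: [0.6, 0.0, -1.1]
width: 0.3
grip_force: 0.0
t: 2.15
position: [470.0, 97.8, 205.1]
tcp_rot: [0.109, -3.139, -0.001]
contact_force: [0.0, 0.0, 0.2]
width: 0.9
grip_force: 0.0
psi 94.0 tilt 0.061 pos [470.   97.8 205.1] w 0.9 F [0.  0.  0.2] t 2.1
 -> roll -0.000 shift [ -8.2 -26.4   0.1]
```

View pics/w1.png

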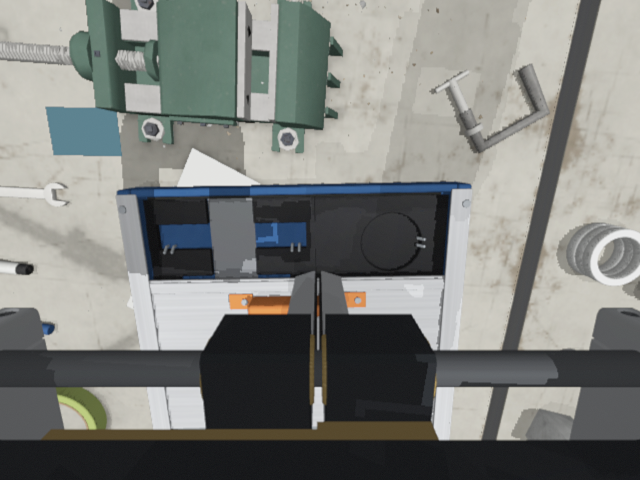

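The wrist picture shows the fingers at (318,275) just in front of the orange handle (230–365,302). The pocket is at (390,240) and the wrench cutout spans (160–307,235). I'll lower the fingers in front of the handle and push.

```bash
python3 -m pendant '[{"jaw":1,"translation":[-15,-13,40],"roll":0},{"jaw":1,"translation":[-15,-13,40],"roll":0},{"jaw":1,"translation":[0,0,40],"roll":0},{"jaw":1,"translation":[0,0,30],"roll":0},{"jaw":1,"translation":[0,0,4],"roll":0}]'
python3 -m pendant '[{"jaw":1,"translation":[-10,0,0],"roll":0},{"jaw":1,"translation":[-10,0,0],"roll":0},{"jaw":1,"translation":[-10,0,0],"roll":0},{"jaw":1,"translation":[-10,0,0],"roll":0},{"jaw":1,"translation":[-10,0,0],"roll":0}]'
python3 -m pendant '[{"jaw":1,"translation":[-10,0,0],"roll":0},{"jaw":1,"translation":[-10,0,0],"roll":0},{"jaw":1,"translation":[-10,0,0],"roll":0},{"jaw":1,"translation":[-10,0,0],"roll":0},{"jaw":1,"translation":[-10,0,0],"roll":0}]'
```

```text
t: 2.7
position: [497.9, 75.7, 47.5]
tcp_rot: [0.114, -3.131, -0.002]
contact_force: [-1.2, -0.4, -0.5]
width: 0.5
grip_force: 0.0
t: 3.2
position: [553.1, 77.9, 52.4]
tcp_rot: [-0.112, 3.139, -0.0]
contact_force: [-1.6, -0.5, 1.6]
width: 0.9
grip_force: 1.0
t: 3.7
position: [602.3, 81.6, 51.2]
tcp_rot: [0.112, -3.139, -0.001]
contact_force: [-2.8, 2.0, 1.7]
width: 0.2
grip_force: 1.0
```

```bash
python3 -m pendant '[{"jaw":1,"translation":[-8,0,0],"roll":0},{"jaw":1,"translation":[-7,0,0],"roll":0},{"jaw":1,"translation":[-6,0,0],"roll":0},{"jaw":1,"translation":[-5,0,0],"roll":0},{"jaw":1,"translation":[-3,0,0],"roll":0}]'
python3 -m pendant '[{"jaw":1,"translation":[-2,0,0],"roll":0},{"jaw":1,"translation":[-2,0,0],"roll":0},{"jaw":1,"translation":[-1,0,0],"roll":0},{"jaw":1,"translation":[-1,0,0],"roll":0},{"jaw":1,"translation":[0,0,0],"roll":0}]'
```

```text
t: 4.2
position: [630.4, 83.4, 51.2]
tcp_rot: [0.112, -3.138, 0.0]
contact_force: [-9.9, 0.2, 7.3]
width: 0.3
grip_force: 4.9
t: 4.7
position: [630.4, 83.4, 51.3]
tcp_rot: [0.113, -3.122, 0.002]
contact_force: [-23.4, -1.8, 17.2]
width: 0.8
grip_force: 12.2
```

Hatch is at its stop. I'll back off, rise and measure the bay from the wrist.

```bash
python3 -m pendant '[{"jaw":1,"translation":[15,0,0],"roll":0},{"jaw":1,"translation":[15,0,-20],"roll":0},{"jaw":1,"translation":[15,2,-40],"roll":0},{"jaw":1,"translation":[20,2,-40],"roll":0},{"jaw":1,"translation":[5,0,-20],"roll":0}]'
python3 -m pendant '[{"jaw":1,"translation":[0,0,0],"roll":0},{"jaw":0,"translation":[0,0,0],"roll":0}]'
python3 - <<'E'
from h import *
snap('wrist','w2'); im=load('w2')['im']; cv2.imwrite('pics/w2c.png',cv2.resize(im[60:330,80:560],(800,450),interpolation=cv2.INTER_CUBIC))
E
```

```text
t: 5.2
position: [567.5, 82.6, 175.8]
tcp_rot: [-0.112, 3.133, -0.002]
contact_force: [0.4, 0.3, -0.5]
width: 0.6
grip_force: 0.0
t: 5.4
position: [566.9, 82.6, 171.3]
tcp_rot: [-0.111, 3.138, -0.001]
contact_force: [1.0, 0.2, -1.0]
width: 5.3
grip_force: 0.0
```

View pics/w2c.png

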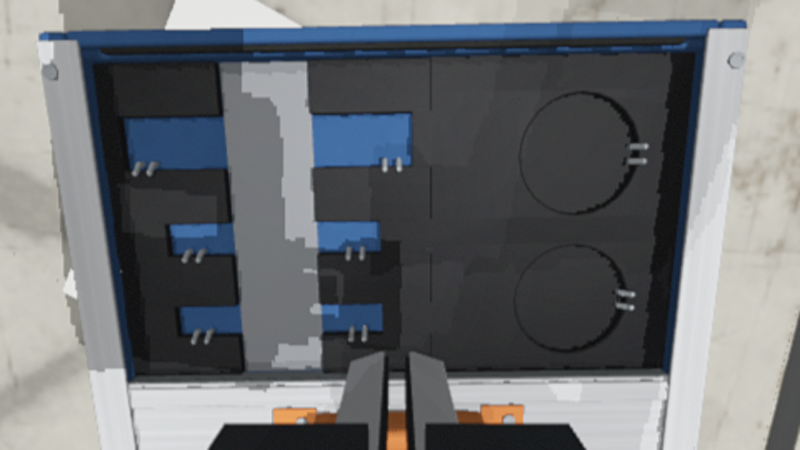

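The picture shows the whole bay. In the crop, the wrench cutout spans (125–411, 113–170), the marker cutouts (168–379, 221–254) and (180–382, 304–335), and the pockets centre on (578,153) and (570,298).

```bash
cat > m2.py <<'E'
from h import *
L=load('w2'); k=480/800
P=lambda u,v,z: pix(L,80+u*k,60+v*k,z)
q={}
for n,c in dict(wr=[(125,117),(411,113),(411,166),(128,170)],p0=[(168,225),(379,221),(379,250),(173,254)],p1=[(180,308),(382,304),(382,331),(184,335)]).items():
    w=np.array([P(u,v,14) for u,v in c]); q[n]=w.mean(0); print(n,w.mean(0).round(1),'len',np.linalg.norm(w[1]-w[0]).round(0),np.linalg.norm(w[2]-w[1]).round(0),'yaw',np.degrees(np.arctan2(*( (w[1]-w[0])[[0,1]]*[-1,1]))).round(1))
for n,(u,v) in dict(r0=(578,153),r1=(570,298)).items(): q[n]=P(u,v,17); print(n,q[n].round(1))
A,B=P(40,36,40),P(747,22,40); print('lip',A.round(1),B.round(1),'yaw',np.degrees(np.arctan2(-(B-A)[0],(B-A)[1])).round(2), (A+B)[:2]/2)
C,D=P(135,384,36),P(668,375,36);print('hatch edge',C.round(1),D.round(1),'yaw',np.degrees(np.arctan2(-(D-C)[0],(D-C)[1])).round(2))
f=P(100,60,18),P(695,53,18);print('bay front',f[0].round(1),f[1].round(1))
print('r0-r1',(q['r1']-q['r0']).round(1),'p',(q['p1']-q['p0']).round(1))
for u,v in [(560,150),(560,300),(300,140),(270,300)]: print(pix(L,80+u*k,60+v*k).round(1))
E
python3 m2.py
```

```text
wr [490.2   3.8  14. ] len 162.0 29.0 yaw 4.8
p0 [544.9   8.2  14. ] len 125.0 17.0 yaw 5.1
p1 [595.4  13.6  14. ] len 124.0 17.0 yaw 5.2
r0 [484.  180.3  17. ]
r1 [568.6 188.1  17. ]
lip [ 447.3 -106.6   40. ] [415.7 248.4  40. ] yaw 5.09 [431.51242407  70.91807265]
hatch edge [634.8 -68.6  36. ] [606.9 246.6  36. ] yaw 5.06
bay front [453.8 -87.9  18. ] [427.3 235.7  18. ]
r0-r1 [84.6  7.8 -0. ] p [50.5  5.4  0. ]
[482.9 171.2  12.1]
[571.2 183.6  12.6]
[487.9  21.1  10.7]
[584.2   5.4  10.9]
```

```bash
python3 - <<'E'
from h import *
L=load('w2'); print(proj(L,np.array(state()['position'])))
E
python3 g.py 484 420 150 50
```

```text
[318.59012951 285.48037308]
psi 94.1 tilt 0.069 pos [566.3  82.7 170.1] w 9.3 F [-0.1 -0.3 -0.3] t 5.5
 -> roll 0.769 shift [279.9 205.5  20.2]
```

```bash
python3 -m pendant '[{"jaw":0,"translation":[0,0,-5],"roll":0.15},{"jaw":0,"translation":[0,0,0],"roll":0.15},{"jaw":0,"translation":[0,0,0],"roll":0.15},{"jaw":0,"translation":[0,0,0],"roll":0.15},{"jaw":0,"translation":[0,0,0],"roll":0.15}]' 15
python3 -m pendant '[{"jaw":0,"translation":[38,28,4],"roll":0.02},{"jaw":0,"translation":[38,28,4],"roll":0},{"jaw":0,"translation":[38,28,4],"roll":0},{"jaw":0,"translation":[38,28,4],"roll":0},{"jaw":0,"translation":[38,28,4],"roll":0}]'
python3 -m pendant '[{"jaw":0,"translation":[38,28,4],"roll":0},{"jaw":0,"translation":[38,28,0],"roll":0},{"jaw":0,"translation":[10,8,0],"roll":0},{"jaw":0,"translation":[0,0,0],"roll":0},{"jaw":0,"translation":[0,0,0],"roll":0}]'
python3 g.py 484 420 150 50
python3 - <<'E'
from h import *
snap('wrist','w3')
E
```

```text
t: 5.95
position: [565.8, 82.8, 173.8]
tcp_rot: [-1.054, -2.956, 0.002]
contact_force: [-0.4, 0.1, -0.4]
width: 49.0
grip_force: 0.0
t: 6.45
position: [508.9, 313.4, 153.7]
tcp_rot: [-1.075, -2.949, 0.004]
contact_force: [0.5, 0.2, -0.5]
width: 88.9
grip_force: 0.0
t: 6.95
position: [485.6, 415.2, 151.0]
tcp_rot: [-1.076, -2.951, 0.003]
contact_force: [0.4, -0.3, 0.4]
width: 93.9
grip_force: 0.0
psi 49.9 tilt 0.133 pos [485.6 415.2 151. ] w 93.9 F [ 0.4 -0.3  0.4] t 7.0
 -> roll -0.001 shift [4.3 2.7 1. ]
```

View pics/w3.png

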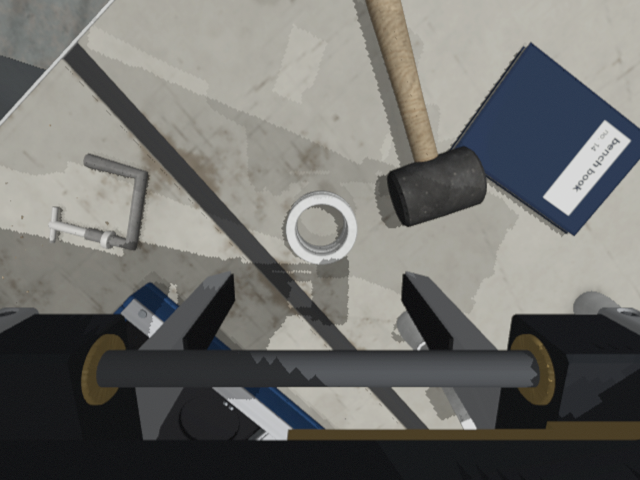

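The top ring's outer circle spans columns 285–357 and rows 191–264, centre (321,228). The hammer head at (435,190) leaves the fingers enough room.

```bash
cat > t.py <<'E'
import sys; from h import *
fn,u,v,z=sys.argv[1],*[float(a) for a in sys.argv[2:5]]; print(pix(load(fn),u,v,z).round(1), pix(load(fn),u,v).round(1))
E
python3 t.py w3 321 228 36; python3 t.py w3 321 195 36;python3 t.py w3 290 228 36;python3 g.py 484 420 150 50
```

```text
[479.3 423.4  36. ] [ 4.852e+02  4.188e+02 -4.000e-01]
[457.  442.1  36. ] [457.  442.1  36.3]
[461.6 402.4  36. ] [461.6 402.5  36.5]
psi 49.9 tilt 0.102 pos [485.9 414.8 151.4] w 94.1 F [ 0.1 -0.2 -0.8] t 7.0
 -> roll -0.002 shift [4.8 2.7 1.4]
```

```bash
python3 -m pendant '[{"jaw":0.15,"translation":[10.5,2.5,30],"roll":0},{"jaw":0.15,"translation":[0,0,40],"roll":0},{"jaw":0.15,"translation":[0,0,30],"roll":0},{"jaw":0.15,"translation":[0,0,15],"roll":0},{"jaw":0.15,"translation":[0,0,8],"roll":0}]'
python3 -m pendant '[{"jaw":0.15,"translation":[0,0,0],"roll":0},{"jaw":0.5,"translation":[0,0,0],"roll":0},{"jaw":0.5,"translation":[0,0,0],"roll":0},{"jaw":0.5,"translation":[0,0,0],"roll":0},{"jaw":0.5,"translation":[0,0,0],"roll":0}]' 20
python3 g.py 479.3 423.4 29
```

```text
t: 7.5
position: [479.1, 423.4, 28.0]
tcp_rot: [-1.078, -2.95, 0.003]
contact_force: [-0.1, 0.4, -0.1]
width: 80.0
grip_force: 0.0
t: 8.0
position: [480.1, 425.5, 31.1]
tcp_rot: [1.075, 2.95, 0.003]
contact_force: [-1.0, -1.2, 5.5]
width: 62.3
grip_force: 20.0
psi 50.0 tilt 0.138 pos [480.1 425.5  31.1] w 62.3 F [-1.  -1.2  5.5] t 8.0
 -> roll 0.000 shift [-0.8 -2.1  2.1]
```

```bash
python3 -m pendant '[{"jaw":0.5,"translation":[0,0,-5],"roll":0},{"jaw":0.5,"translation":[0,0,-15],"roll":0},{"jaw":0.5,"translation":[0,0,-30],"roll":0},{"jaw":0.5,"translation":[0,0,-30],"roll":0},{"jaw":0.5,"translation":[0,0,0],"roll":0}]'
python3 -m pendant '[{"jaw":0.5,"translation":[0,0,0],"roll":0}]'
python3 - <<'E'
from h import *
snap('wrist','w4'); cv2.imwrite('pics/w4c.png',load('w4')['im'][150:400,120:520])
E
python3 g.py 484 180.3 110 50
```

```text
t: 8.5
position: [482.0, 427.1, 115.6]
tcp_rot: [1.073, 2.946, 0.012]
contact_force: [0.1, 0.2, -0.0]
width: 62.0
grip_force: 20.0
t: 8.6
position: [479.4, 425.3, 110.5]
tcp_rot: [1.075, 2.951, 0.002]
contact_force: [-0.3, 0.2, -1.1]
width: 62.1
grip_force: 20.0
psi 50.0 tilt 0.061 pos [478.5 424.7 108.9] w 62.2 F [-0.8 -0.9 -0.5] t 8.7
 -> roll -0.001 shift [-161.3 -183.7   -1. ]
```

View pics/w4c.png

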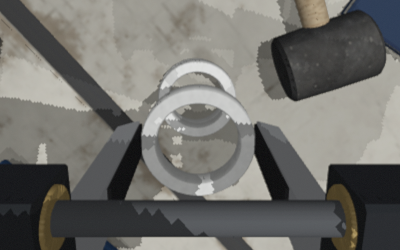

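The ring is held level, with its outer circle at x 261–376 and y 236–346 in the full picture. The second ring stays on the pile.

Run:
```python
from h import *
L=load('w4'); s=state(); p=np.array(s['position']); M=R.from_rotvec(s['tcp_rot']).as_matrix()
print(p.round(1))
for u,v in [(266,291),(371,291),(318,241),(318,341),(318,291)]:
    print((M.T@(pix(L,u,v)-p)).round(1),(M.T@(pix(L,u,v,p[2]+7)-p)).round(1))
```

```text
[478.5 424.7 108.9]
[ -0.8 -28.   -6.4] [ -0.6 -27.9  -7. ]
[-1.1 29.8 -6. ] [-0.7 29.7 -7. ]
[27.6  0.6 -7. ] [27.6  0.6 -7. ]
[-31.4   0.6  -6.5] [-31.1   0.6  -7. ]
[-47.9   1.1 108.5] [-0.6  0.6 -7. ]
```

```bash
python3 g.py 567.4 188 110 50; python3 -m pendant '[{"jaw":0.5,"translation":[-20,-10,0],"roll":0},{"jaw":0.5,"translation":[-40,-20,0],"roll":0},{"jaw":0.5,"translation":[-40,-25,0],"roll":0},{"jaw":0.5,"translation":[-40,-25,0],"roll":0},{"jaw":0.5,"translation":[-40,-20,0],"roll":0}]'
python3 -m pendant '[{"jaw":0.5,"translation":[-30,-15,0],"roll":0},{"jaw":0.5,"translation":[-10,-8,0],"roll":0},{"jaw":0.5,"translation":[0,0,20],"roll":0},{"jaw":0.5,"translation":[0,0,20],"roll":0},{"jaw":0.5,"translation":[0,0,0],"roll":0}]'
python3 -m pendant '[{"jaw":0.5,"translation":[0,0,0],"roll":0},{"jaw":0.5,"translation":[0,0,0],"roll":0}]'
python3 g.py 567.4 188 30 50
```

```text
psi 50.0 tilt 0.061 pos [478.5 424.7 108.9] w 62.2 F [-0.8 -0.9 -0.5] t 8.7
 -> roll -0.001 shift [-220.2 -124.2   -1.1]
t: 9.15
position: [551.2, 230.6, 107.3]
tcp_rot: [-1.074, -2.949, 0.003]
contact_force: [1.0, -0.7, -0.6]
width: 62.4
grip_force: 20.0
t: 9.65
position: [564.7, 189.3, 65.1]
tcp_rot: [-1.072, -2.945, 0.006]
contact_force: [0.3, 0.1, -0.9]
width: 62.2
grip_force: 20.0
t: 9.85
position: [568.7, 189.9, 70.2]
tcp_rot: [1.074, 2.951, 0.001]
contact_force: [0.5, -0.7, -0.3]
width: 62.1
grip_force: 20.0
psi 50.0 tilt 0.059 pos [568.7 189.9  70.2] w 62.1 F [ 0.5 -0.7 -0.3] t 9.8
 -> roll 0.000 shift [-0.2 -2.3 40.2]
```

```bash
python3 -m pendant '[{"jaw":0.5,"translation":[0,-2.3,20],"roll":0},{"jaw":0.5,"translation":[0,0,14],"roll":0},{"jaw":0.5,"translation":[0,0,5],"roll":0},{"jaw":0.5,"translation":[0,0,0],"roll":0},{"jaw":0.5,"translation":[0,0,0],"roll":0}]'
python3 g.py 567.4 188 20
python3 -m pendant '[{"jaw":0.5,"translation":[0,0,3],"roll":0},{"jaw":0.5,"translation":[0,0,2],"roll":0},{"jaw":0.5,"translation":[0,0,2],"roll":0},{"jaw":0.5,"translation":[0,0,2],"roll":0},{"jaw":0.5,"translation":[0,0,0],"roll":0}]'
python3 g.py 567.4 188 20
```

```text
t: 10.35
position: [567.4, 187.7, 31.0]
tcp_rot: [1.075, 2.951, 0.001]
contact_force: [-0.2, -0.3, 0.2]
width: 62.2
grip_force: 20.0
psi 50.0 tilt 0.048 pos [567.4 187.7  31. ] w 62.2 F [-0.2 -0.3  0.2] t 10.3
 -> roll 0.000 shift [ 0.2  0.2 11. ]
t: 10.85
position: [567.3, 187.8, 21.4]
tcp_rot: [1.076, 2.951, 0.001]
contact_force: [2.2, 1.8, -2.3]
width: 62.6
grip_force: 20.0
psi 49.9 tilt 0.057 pos [567.3 187.8  21.4] w 62.6 F [ 2.2  1.8 -2.3] t 10.8
 -> roll 0.000 shift [0.  0.3 1.4]
```

```bash
python3 -m pendant '[{"jaw":0.5,"translation":[0,0,1],"roll":0},{"jaw":0.5,"translation":[0,0,1],"roll":0},{"jaw":0.5,"translation":[0,0,1],"roll":0},{"jaw":0.5,"translation":[0,0,0],"roll":0}]'; python3 -m pendant '[{"jaw":0.5,"translation":[0,0,1],"roll":0},{"jaw":0.5,"translation":[0,0,0],"roll":0}]'
```

```text
t: 11.25
position: [567.4, 187.7, 19.1]
tcp_rot: [1.075, 2.951, 0.001]
contact_force: [-0.2, 0.9, 4.9]
width: 62.3
grip_force: 20.0
t: 11.45
position: [567.4, 187.7, 19.0]
tcp_rot: [1.075, 2.952, 0.0]
contact_force: [-4.2, 0.5, 10.8]
width: 62.2
grip_force: 20.0
```

```bash
python3 -m pendant '[{"jaw":0.5,"translation":[0,0,-1],"roll":0},{"jaw":0.2,"translation":[0,0,0],"roll":0},{"jaw":0.2,"translation":[0,0,0],"roll":0},{"jaw":0.2,"translation":[0,0,-20],"roll":0},{"jaw":0.2,"translation":[0,0,-15],"roll":0}]'
python3 -m pendant '[{"jaw":0.46,"translation":[0.7,-0.7,0],"roll":0},{"jaw":0.46,"translation":[0,0,0],"roll":0},{"jaw":0.46,"translation":[0,0,0],"roll":0},{"jaw":0.46,"translation":[0,0,15],"roll":0},{"jaw":0.46,"translation":[0,0,8],"roll":0}]'
python3 -m pendant '[{"jaw":0.46,"translation":[0,0,2],"roll":0},{"jaw":0.46,"translation":[0,0,2],"roll":0},{"jaw":0.46,"translation":[0,0,1],"roll":0},{"jaw":0.46,"translation":[0,0,1],"roll":0},{"jaw":0.46,"translation":[0,0,0],"roll":0}]'
```

```text
t: 11.95
position: [566.3, 187.3, 53.3]
tcp_rot: [-1.075, -2.95, 0.001]
contact_force: [-0.4, 0.1, 0.6]
width: 75.3
grip_force: 0.0
t: 12.45
position: [564.6, 187.3, 28.0]
tcp_rot: [-1.075, -2.949, 0.002]
contact_force: [-0.7, -0.8, -1.0]
width: 50.6
grip_force: 0.0
t: 12.95
position: [566.1, 187.5, 24.6]
tcp_rot: [1.075, 2.951, 0.0]
contact_force: [-0.5, -0.4, 0.2]
width: 50.9
grip_force: 0.0
```

```bash
python3 -m pendant '[{"jaw":0.46,"translation":[0,0,1],"roll":0},{"jaw":0.46,"translation":[0,0,1],"roll":0},{"jaw":0.46,"translation":[0,0,0],"roll":0}]'
python3 -m pendant '[{"jaw":0.46,"translation":[0,0,1],"roll":0},{"jaw":0.46,"translation":[0,0,1],"roll":0},{"jaw":0.46,"translation":[0,0,0],"roll":0}]'; python3 g.py 479 424 130
```

```text
t: 13.25
position: [566.3, 187.6, 24.2]
tcp_rot: [1.075, 2.952, -0.0]
contact_force: [-4.7, -1.9, 10.1]
width: 50.9
grip_force: 4.9
t: 13.55
position: [566.4, 187.5, 24.1]
tcp_rot: [-1.075, -2.951, 0.001]
contact_force: [-10.3, -2.7, 22.1]
width: 50.6
grip_force: 11.0
psi 50.0 tilt 0.067 pos [566.4 187.5  24.1] w 50.6 F [-10.3  -2.7  22.1] t 13.6
 -> roll 0.000 shift [ 219.   124.8 -105.9]
```

First ring is home. Now the second ring.

```bash
python3 t.py w4 317.5 247 24; python3 t.py w4 317.5 211 24; python3 -m pendant '[{"jaw":0.46,"translation":[0,0,-5],"roll":0},{"jaw":0.3,"translation":[0,0,-30],"roll":0},{"jaw":0.15,"translation":[0,0,-40],"roll":0},{"jaw":0.15,"translation":[20,10,-30],"roll":0},{"jaw":0.15,"translation":[40,23,0],"roll":0}]' 
python3 -m pendant '[{"jaw":0.15,"translation":[40,23,0],"roll":0},{"jaw":0.15,"translation":[40,23,0],"roll":0},{"jaw":0.15,"translation":[40,23,0],"roll":0},{"jaw":0.15,"translation":[30,17,0],"roll":0},{"jaw":0.15,"translation":[10,6,0],"roll":0}]' 
python3 -m pendant '[{"jaw":0.15,"translation":[0,0,30],"roll":0},{"jaw":0.15,"translation":[0,0,0],"roll":0},{"jaw":0.15,"translation":[0,0,0],"roll":0}]'; python3 g.py 479 424 18
```

```text
[478.9 425.1  24. ] [460.2 440.6 115.5]
[456.4 444.   24. ] [456.6 443.9  22.9]
t: 14.05
position: [545.5, 251.1, 131.4]
tcp_rot: [1.079, 2.941, 0.009]
contact_force: [0.8, 0.8, 0.4]
width: 78.6
grip_force: 0.0
t: 14.55
position: [476.4, 427.4, 125.5]
tcp_rot: [-1.07, -2.954, -0.001]
contact_force: [0.7, -0.3, 0.7]
width: 80.2
grip_force: 0.0
t: 14.85
position: [477.8, 423.7, 94.9]
tcp_rot: [-1.076, -2.95, 0.003]
contact_force: [-0.5, -0.3, 1.0]
width: 79.8
grip_force: 0.0
psi 49.9 tilt 0.112 pos [477.8 423.7  94.9] w 79.8 F [-0.5 -0.3  1. ] t 14.8
 -> roll 0.000 shift [-0.7  1.2 76.9]
```

```bash
python3 -m pendant '[{"jaw":0.15,"translation":[0,1.3,30],"roll":0},{"jaw":0.15,"translation":[0,0,30],"roll":0},{"jaw":0.15,"translation":[0,0,12],"roll":0},{"jaw":0.15,"translation":[0,0,5],"roll":0},{"jaw":0.15,"translation":[0,0,0],"roll":0}]'
python3 -m pendant '[{"jaw":0.15,"translation":[0,0,0],"roll":0},{"jaw":0.5,"translation":[0,0,0],"roll":0},{"jaw":0.5,"translation":[0,0,0],"roll":0},{"jaw":0.5,"translation":[0,0,0],"roll":0},{"jaw":0.5,"translation":[0,0,0],"roll":0}]'
python3 g.py 479 424 18
python3 -m pendant '[{"jaw":0.5,"translation":[0,0,-5],"roll":0},{"jaw":0.5,"translation":[0,0,-15],"roll":0},{"jaw":0.5,"translation":[0,0,-30],"roll":0},{"jaw":0.5,"translation":[0,0,-30],"roll":0},{"jaw":0.5,"translation":[0,0,0],"roll":0}]'
python3 -m pendant '[{"jaw":0.5,"translation":[0,0,0],"roll":0},{"jaw":0.5,"translation":[0,0,0],"roll":0}]'
python3 - <<'E'
from h import *
s=state(); snap('wrist','w5'); L=load('w5'); p=np.array(s['position']); M=R.from_rotvec(s['tcp_rot']).as_matrix()
# held ring: points by depth within +-45mm of TCP, -9..-3 in tool z
v,u=np.mgrid[180:400,200:440]; d=L['d'][180:400,200:440]; fx,fy,cx,cy=L['K']
c=np.stack([(u-cx)/fx*d,-(v-cy)/fy*d,-d],-1).reshape(-1,3); w=c@L['T'][:3,:3].T+L['T'][:3,3]; q=(w-p)@M
for lo,hi in [(-9,-4)]:
    g=q[(q[:,2]>lo)&(q[:,2]<hi)&(np.hypot(q[:,0],q[:,1])<36)&(abs(q[:,1])<30)]; print(len(g),g.min(0).round(1),g.max(0).round(1),np.median(g[:,2]).round(1))
print(p)
E
python3 g.py 483.5 180 110 50
```

```text
t: 15.35
position: [479.4, 425.6, 19.1]
tcp_rot: [1.076, 2.951, 0.001]
contact_force: [0.2, 0.8, 0.1]
width: 79.7
grip_force: 0.0
t: 15.85
position: [479.1, 425.9, 19.3]
tcp_rot: [1.075, 2.951, 0.001]
contact_force: [-0.4, -1.3, 4.3]
width: 62.4
grip_force: 20.0
psi 50.0 tilt 0.046 pos [479.1 425.9  19.3] w 62.4 F [-0.4 -1.3  4.3] t 15.8
 -> roll 0.000 shift [-1.1 -1.6  1.3]
t: 16.35
position: [481.8, 427.8, 104.7]
tcp_rot: [1.073, 2.946, 0.013]
contact_force: [0.5, 0.4, -0.1]
width: 61.9
grip_force: 20.0
t: 16.55
position: [477.8, 425.1, 97.1]
tcp_rot: [-1.075, -2.95, 0.003]
contact_force: [-0.6, -0.5, 0.0]
width: 62.4
grip_force: 20.0
3872 [-33.5 -30.   -7.1] [29.3 30.  -4. ] -4.9
[477.84343011 425.1370836   97.094389  ]
psi 50.0 tilt 0.177 pos [477.7 425.1  96.7] w 61.8 F [-1.2 -0.  -1. ] t 16.6
 -> roll -0.001 shift [-162.  -184.   -12.9]
```

```bash
python3 g.py 482.2 181.4 97; python3 -m pendant '[{"jaw":0.5,"translation":[-20,-23,-4],"roll":0},{"jaw":0.5,"translation":[-30,-34,-4],"roll":0},{"jaw":0.5,"translation":[-35,-40,0],"roll":0},{"jaw":0.5,"translation":[-35,-40,0],"roll":0},{"jaw":0.5,"translation":[-25,-30,0],"roll":0}]'
python3 -m pendant '[{"jaw":0.5,"translation":[-12,-14,0],"roll":0},{"jaw":0.5,"translation":[0,0,10],"roll":0},{"jaw":0.5,"translation":[0,0,30],"roll":0},{"jaw":0.5,"translation":[0,0,0],"roll":0},{"jaw":0.5,"translation":[0,0,0],"roll":0}]'
python3 -m pendant '[{"jaw":0.5,"translation":[0,0,0],"roll":0}]'; python3 g.py 482.2 181.4 33
```

```text
psi 50.0 tilt 0.177 pos [477.7 425.1  96.7] w 61.8 F [-1.2 -0.  -1. ] t 16.6
 -> roll 0.000 shift [-1.602e+02 -1.836e+02  1.000e-01]
t: 17.1
position: [481.0, 208.5, 105.0]
tcp_rot: [-1.076, -2.949, 0.003]
contact_force: [-0.2, -0.0, -0.0]
width: 62.1
grip_force: 20.0
t: 17.6
position: [481.3, 193.0, 65.3]
tcp_rot: [-1.073, -2.95, 0.002]
contact_force: [-0.1, -0.2, 0.8]
width: 62.4
grip_force: 20.0
t: 17.7
position: [482.8, 193.2, 67.0]
tcp_rot: [1.074, 2.952, 0.001]
contact_force: [-0.2, 0.4, -0.1]
width: 62.3
grip_force: 20.0
psi 50.0 tilt 0.048 pos [482.8 193.2  67. ] w 62.3 F [-0.2  0.4 -0.1] t 17.7
 -> roll 0.000 shift [-7.1 -9.5 34. ]
```

```bash
python3 -m pendant '[{"jaw":0.5,"translation":[-7,-9.5,10],"roll":0},{"jaw":0.5,"translation":[0,0,15],"roll":0},{"jaw":0.5,"translation":[0,0,9],"roll":0},{"jaw":0.5,"translation":[0,0,0],"roll":0},{"jaw":0.5,"translation":[0,0,0],"roll":0}]'; python3 g.py 482.2 181.4 22
```

```text
t: 18.2
position: [481.8, 180.6, 32.6]
tcp_rot: [1.075, 2.952, 0.0]
contact_force: [-0.1, -0.2, 0.1]
width: 62.0
grip_force: 20.0
psi 50.0 tilt 0.006 pos [481.8 180.6  32.6] w 62.0 F [-0.1 -0.2  0.1] t 18.2
 -> roll 0.000 shift [ 0.2  0.9 10.6]
```

```bash
python3 -m pendant '[{"jaw":0.5,"translation":[0,0.7,3],"roll":0},{"jaw":0.5,"translation":[0,0,3],"roll":0},{"jaw":0.5,"translation":[0,0,2],"roll":0},{"jaw":0.5,"translation":[0,0,2],"roll":0},{"jaw":0.5,"translation":[0,0,0],"roll":0}]'
python3 -m pendant '[{"jaw":0.5,"translation":[0,0,1],"roll":0},{"jaw":0.5,"translation":[0,0,1],"roll":0},{"jaw":0.5,"translation":[0,0,0],"roll":0}]'
python3 -m pendant '[{"jaw":0.5,"translation":[0,0,1],"roll":0},{"jaw":0.5,"translation":[0,0,1],"roll":0},{"jaw":0.5,"translation":[0,0,0],"roll":0}]'
```

```text
t: 18.7
position: [482.3, 181.1, 22.5]
tcp_rot: [1.075, 2.952, -0.0]
contact_force: [-0.2, -1.1, 0.9]
width: 62.2
grip_force: 20.0
t: 19.0
position: [481.9, 181.1, 20.1]
tcp_rot: [-1.075, -2.952, 0.001]
contact_force: [0.3, -1.3, 0.8]
width: 62.7
grip_force: 20.0
t: 19.3
position: [482.0, 181.2, 19.2]
tcp_rot: [-1.075, -2.951, 0.001]
contact_force: [-4.4, -0.6, 8.5]
width: 62.2
grip_force: 20.0
```

Seated or nearly so. I'll release the ring and press it.

```bash
python3 -m pendant '[{"jaw":0.5,"translation":[0,0,-1],"roll":0},{"jaw":0.2,"translation":[0,0,0],"roll":0},{"jaw":0.2,"translation":[0,0,0],"roll":0},{"jaw":0.2,"translation":[0,0,-20],"roll":0},{"jaw":0.2,"translation":[0,0,-15],"roll":0}]'
python3 -m pendant '[{"jaw":0.46,"translation":[-1.5,-0.5,0],"roll":0},{"jaw":0.46,"translation":[0,0,0],"roll":0},{"jaw":0.46,"translation":[0,0,0],"roll":0},{"jaw":0.46,"translation":[0,0,15],"roll":0},{"jaw":0.46,"translation":[0,0,10],"roll":0}]'
python3 -m pendant '[{"jaw":0.46,"translation":[0,0,2],"roll":0},{"jaw":0.46,"translation":[0,0,2],"roll":0},{"jaw":0.46,"translation":[0,0,1],"roll":0},{"jaw":0.46,"translation":[0,0,1],"roll":0},{"jaw":0.46,"translation":[0,0,0],"roll":0}]'
```

```text
t: 19.8
position: [481.9, 181.3, 54.7]
tcp_rot: [-1.075, -2.951, 0.0]
contact_force: [-0.2, 0.6, -0.2]
width: 75.5
grip_force: 0.0
t: 20.3
position: [482.0, 179.7, 27.9]
tcp_rot: [-1.075, -2.95, 0.001]
contact_force: [0.2, -0.6, 0.2]
width: 51.4
grip_force: 0.0
t: 20.8
position: [483.1, 179.9, 24.3]
tcp_rot: [-1.075, -2.952, 0.0]
contact_force: [-2.4, -0.5, 4.3]
width: 50.7
grip_force: 2.3
```

```bash
python3 -m pendant '[{"jaw":0.46,"translation":[0,0,1],"roll":0},{"jaw":0.46,"translation":[0,0,1],"roll":0},{"jaw":0.46,"translation":[0,0,0],"roll":0}]'
```

```text
t: 21.1
position: [483.2, 179.9, 24.1]
tcp_rot: [-1.074, -2.951, 0.002]
contact_force: [-10.2, -2.6, 20.9]
width: 51.0
grip_force: 10.3
```

Both rings pressed home. I'll move over the marker area.

```bash
python3 -m pendant '[{"jaw":0.46,"translation":[0,0,-5],"roll":0},{"jaw":0.3,"translation":[0,0,-30],"roll":0},{"jaw":0,"translation":[0,0,-45],"roll":0},{"jaw":0,"translation":[0,0,-45],"roll":0},{"jaw":0,"translation":[0,0,-30],"roll":0.13}]' 
python3 -m pendant '[{"jaw":0,"translation":[0,0,-20],"roll":0.15},{"jaw":0,"translation":[0,0,0],"roll":0.15},{"jaw":0,"translation":[0,0,0],"roll":0.15},{"jaw":0,"translation":[0,0,0],"roll":0.15},{"jaw":0,"translation":[0,0,0],"roll":0.15}]' 
python3 -m pendant '[{"jaw":0,"translation":[0,0,0],"roll":0.05},{"jaw":0,"translation":[-10,0,0],"roll":0}]' 
python3 g.py 544 -330 200 -3.4
```

```text
t: 21.6
position: [484.2, 180.1, 180.2]
tcp_rot: [1.268, 2.87, 0.004]
contact_force: [0.7, -0.1, -0.6]
width: 79.1
grip_force: 0.0
t: 22.1
position: [483.1, 179.9, 196.7]
tcp_rot: [2.237, 2.205, 0.001]
contact_force: [-0.6, 0.7, -0.2]
width: 94.3
grip_force: 0.0
t: 22.3
position: [482.4, 170.1, 196.6]
tcp_rot: [2.283, 2.158, 0.001]
contact_force: [-0.1, 0.7, -0.1]
width: 93.9
grip_force: 0.0
psi -3.2 tilt 0.038 pos [482.4 170.1 196.6] w 93.9 F [-0.1  0.7 -0.1] t 22.3
 -> roll 0.003 shift [-495.6   91.2   -3.5]
```

```bash
python3 -m pendant '[{"jaw":0,"translation":[-30,6,0],"roll":0},{"jaw":0,"translation":[-40,7,0],"roll":0},{"jaw":0,"translation":[-40,7,0],"roll":0},{"jaw":0,"translation":[-40,7,0],"roll":0},{"jaw":0,"translation":[-40,7,0],"roll":0}]' 
python3 -m pendant '[{"jaw":0,"translation":[-40,7,0],"roll":0},{"jaw":0,"translation":[-40,7,0],"roll":0},{"jaw":0,"translation":[-40,7,0],"roll":0},{"jaw":0,"translation":[-40,7,0],"roll":0},{"jaw":0,"translation":[-40,7,0],"roll":0}]' 
python3 -m pendant '[{"jaw":0,"translation":[-40,7,0],"roll":0},{"jaw":0,"translation":[-40,7,0],"roll":0},{"jaw":0,"translation":[-25,8,0],"roll":0},{"jaw":0,"translation":[0,0,0],"roll":0},{"jaw":0,"translation":[0,0,0],"roll":0}]'
python3 - <<'E'
from h import *
snap('wrist','w6')
cv2.imwrite('pics/w6c.png',cv2.resize(load('w6')['im'][0:360],(800,450),interpolation=cv2.INTER_CUBIC))
E
```

```text
t: 22.8
position: [505.1, -24.0, 196.7]
tcp_rot: [2.283, 2.157, 0.001]
contact_force: [1.1, 0.8, 0.1]
width: 93.9
grip_force: 0.0
t: 23.3
position: [528.2, -225.8, 196.6]
tcp_rot: [2.284, 2.157, 0.0]
contact_force: [0.1, -0.3, -0.3]
width: 94.4
grip_force: 0.0
t: 23.8
position: [543.9, -329.8, 196.2]
tcp_rot: [-2.285, -2.155, -0.0]
contact_force: [0.1, -0.3, -0.2]
width: 94.4
grip_force: 0.0
```

View pics/w6c.png

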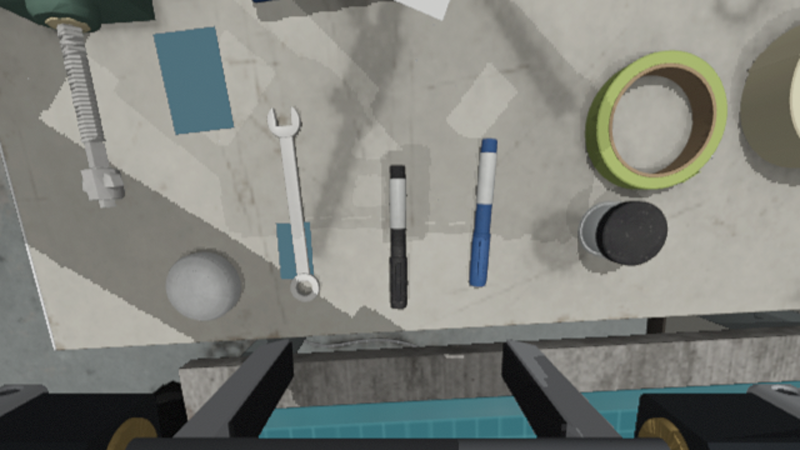

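In the crop (scale 1.25), the black marker runs from (397,166) to (399,308) and the blue one from (489,139) to (479,286). The wrench runs from (283,106) to (306,301). All three are present and the jar sits at (632,233), clear of them.

Run:
```python
from h import *
L=load('w6')
for n,a,b,z in [('blk',(397,166),(399,308),14),('blue',(489,139),(479,286),14),('wr',(282.5,108),(306,301),7),('jar',(632,233),(632,233),51)]:
    A=pix(L,a[0]/1.25,a[1]/1.25,z);B=pix(L,b[0]/1.25,b[1]/1.25,z); m=(A+B)/2; print(n,m.round(1),'len',np.linalg.norm(A-B).round(1),'psi',np.degrees(np.arctan2(-(A-B)[0],(A-B)[1])).round(1),pix(L,(a[0]+b[0])/2.5,(a[1]+b[1])/2.5).round(1))
```

```text
blk [ 546.4 -294.9   14. ] len 119.2 psi -2.5 [ 546.5 -292.4   14.8]
blue [ 619.  -278.9   14. ] len 120.1 psi -4.5 [ 619.1 -276.4   14.7]
wr [ 460.5 -265.     7. ] len 159.8 psi 0.4 [ 460.6 -260.7    7.6]
jar [ 723.6 -296.5   51. ] len 0.0 psi -0.0 [ 723.3 -296.4   51.6]
```

```bash
python3 g.py 619 -279.5 60 -4.2; python3 -m pendant '[{"jaw":0.4,"translation":[25,35,20],"roll":0.015},{"jaw":0.4,"translation":[25,35,30],"roll":0},{"jaw":0.4,"translation":[4,2,35],"roll":0},{"jaw":0.4,"translation":[0,0,30],"roll":0},{"jaw":0.4,"translation":[0,0,20],"roll":0}]' 30
python3 -m pendant '[{"jaw":0.4,"translation":[0,0,0],"roll":0},{"jaw":0.4,"translation":[0,0,0],"roll":0}]'; python3 g.py 619 -279.5 3.5 -4.2
```

```text
psi -3.3 tilt 0.042 pos [ 544.1 -329.   196.2] w 94.4 F [-0.1 -0.3 -0.3] t 23.9
 -> roll 0.016 shift [ 54.8  71.2 136.2]
t: 24.35
position: [617.1, -278.6, 60.2]
tcp_rot: [-2.295, -2.14, 0.001]
contact_force: [1.1, 0.1, 0.5]
width: 58.5
grip_force: 0.0
t: 24.55
position: [618.3, -280.6, 63.5]
tcp_rot: [2.299, 2.14, 0.0]
contact_force: [-0.4, 0.1, -0.1]
width: 56.2
grip_force: 0.0
psi -4.1 tilt 0.010 pos [ 618.3 -280.6   63.5] w 56.2 F [-0.4  0.1 -0.1] t 24.6
 -> roll 0.002 shift [ 1.1  0.6 60. ]
```

```bash
python3 -m pendant '[{"jaw":0.4,"translation":[1,0.6,25],"roll":0},{"jaw":0.4,"translation":[0,0,20],"roll":0},{"jaw":0.4,"translation":[0,0,10],"roll":0},{"jaw":0.4,"translation":[0,0,4],"roll":0},{"jaw":0.4,"translation":[0,0,0],"roll":0}]'
python3 -m pendant '[{"jaw":0.9,"translation":[0,0,0],"roll":0},{"jaw":0.9,"translation":[0,0,0],"roll":0},{"jaw":0.9,"translation":[0,0,0],"roll":0},{"jaw":0.9,"translation":[0,0,0],"roll":0},{"jaw":0.9,"translation":[0,0,0],"roll":0}]' 30
python3 -m pendant '[{"jaw":0.9,"translation":[0,0,-5],"roll":0},{"jaw":0.9,"translation":[0,0,-20],"roll":0},{"jaw":0.9,"translation":[0,0,-35],"roll":0},{"jaw":0.9,"translation":[0,0,-20],"roll":0},{"jaw":0.9,"translation":[0,0,0],"roll":0}]'
python3 -m pendant '[{"jaw":0.9,"translation":[0,0,0],"roll":0},{"jaw":0.9,"translation":[0,0,0],"roll":0}]'
python3 - <<'E'
from h import *
snap('wrist','w7'); im=load('w7')['im']; cv2.imwrite('pics/w7c.png',im[100:420,120:520])
E
python3 g.py 595.4 13.6 85 5.1
```

```text
t: 25.05
position: [619.4, -280.8, 4.8]
tcp_rot: [2.3, 2.138, 0.0]
contact_force: [-0.2, 0.4, 0.3]
width: 56.7
grip_force: 0.0
t: 25.55
position: [619.0, -280.6, 4.1]
tcp_rot: [2.301, 2.139, 0.0]
contact_force: [-0.6, -0.1, 1.0]
width: 19.8
grip_force: 0.0
t: 26.05
position: [621.2, -282.0, 88.3]
tcp_rot: [2.296, 2.134, 0.003]
contact_force: [0.6, -0.7, -0.4]
width: 15.6
grip_force: 30.0
t: 26.25
position: [617.8, -279.8, 81.8]
tcp_rot: [-2.299, -2.137, 0.001]
contact_force: [0.0, -0.0, -0.4]
width: 15.5
grip_force: 30.0
psi -4.2 tilt 0.201 pos [ 617.7 -279.8   81.7] w 15.4 F [ 0.3 -0.8  0.1] t 26.3
 -> roll -0.162 shift [294.2   3.8  -2.7]
```

View pics/w7c.png

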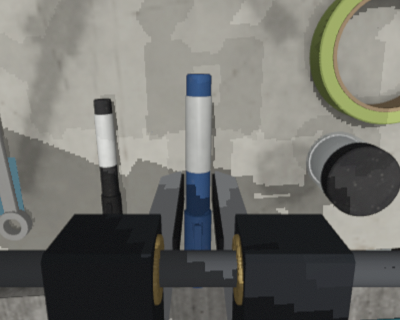

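The blue marker is held. Its far end is at crop (199,74), full picture (319,174).

```bash
cat > off.py <<'E'
import sys; from h import *
fn=sys.argv[1]; L=load(fn); M=L['T']@np.linalg.inv(np.array(viewer.get_calibration('wrist')['T_tool_cam']))
for a in sys.argv[2:]:
    u,v=map(float,a.split(',')); w=pix(L,u,v); print(a,(np.linalg.inv(M)@np.append(w,1))[:3].round(1))
E
python3 off.py w7 319,178 319,190 308,220 319,220 329,220 319,250 319,280 319,300
python3 - <<'E'
from h import *
L=load('w7'); M=L['T']@np.linalg.inv(np.array(viewer.get_calibration('wrist')['T_tool_cam']))
w=pix(L,319,174,(M@[60,0,-8,1])[2]); print((np.linalg.inv(M)@np.append(w,1))[:3].round(1))
E
```

```text
319,178 [60.4  0.3 -9.2]
319,190 [54.5  0.3 -9.3]
308,220 [39.1 -5.3 -7.6]
319,220 [39.5  0.3 -9.9]
329,220 [38.9  5.5 -6.6]
319,250 [23.7  0.4 -9.6]
319,280 [ 7.1  0.4 -9.5]
319,300 [-4.4  0.4 -9.4]
[62.2  0.3 -8. ]
```

```bash
python3 -m pendant '[{"jaw":0.9,"translation":[0,0,0],"roll":-0.1},{"jaw":0.9,"translation":[0,0,0],"roll":-0.062},{"jaw":0.9,"translation":[30,0,-5],"roll":0},{"jaw":0.9,"translation":[40,0,0],"roll":0},{"jaw":0.9,"translation":[40,0,0],"roll":0}]'
python3 -m pendant '[{"jaw":0.9,"translation":[40,0,0],"roll":0},{"jaw":0.9,"translation":[40,0,0],"roll":0},{"jaw":0.9,"translation":[40,0,0],"roll":0},{"jaw":0.9,"translation":[35,0,0],"roll":0},{"jaw":0.9,"translation":[20,3,0],"roll":0}]'
python3 -m pendant '[{"jaw":0.9,"translation":[7,0,20],"roll":0},{"jaw":0.9,"translation":[0,0,10],"roll":0},{"jaw":0.9,"translation":[0,0,0],"roll":0},{"jaw":0.9,"translation":[0,0,0],"roll":0}]'
python3 g.py 595.2 12.3 30 5.1
```

```text
t: 26.8
position: [608.0, -169.8, 87.3]
tcp_rot: [-2.12, -2.315, 0.001]
contact_force: [0.2, -0.7, -0.8]
width: 15.6
grip_force: 30.0
t: 27.3
position: [594.8, 6.3, 87.2]
tcp_rot: [-2.116, -2.318, 0.002]
contact_force: [0.7, -0.1, -0.1]
width: 15.5
grip_force: 30.0
t: 27.7
position: [595.6, 10.0, 58.3]
tcp_rot: [-2.121, -2.316, 0.001]
contact_force: [0.3, -1.0, 0.7]
width: 15.3
grip_force: 30.0
psi 5.1 tilt 0.071 pos [595.6  10.   58.3] w 15.3 F [ 0.3 -1.   0.7] t 27.7
 -> roll -0.001 shift [ 2.3 -0.2 28.3]
```

```bash
python3 -m pendant '[{"jaw":0.9,"translation":[2.3,-0.3,15],"roll":0},{"jaw":0.9,"translation":[0,0,10],"roll":0},{"jaw":0.9,"translation":[0,0,2],"roll":0},{"jaw":0.9,"translation":[0,0,0],"roll":0},{"jaw":0.9,"translation":[0,0,0],"roll":0}]'
python3 g.py 595.2 12.3 17 5.1
python3 - <<'E'
from h import *
snap('wrist','w8'); im=load('w8')['im']; cv2.imwrite('pics/w8c.png',cv2.resize(im[60:330,200:440],(711,800))[:600])
E
```

```text
t: 28.2
position: [595.6, 12.8, 32.0]
tcp_rot: [2.12, 2.318, 0.0]
contact_force: [-0.3, 0.4, -0.9]
width: 15.4
grip_force: 30.0
psi 5.1 tilt 0.021 pos [595.6  12.8  32. ] w 15.4 F [-0.3  0.4 -0.9] t 28.2
 -> roll -0.000 shift [-0.4 -0.5 15. ]
```

View pics/w8c.png

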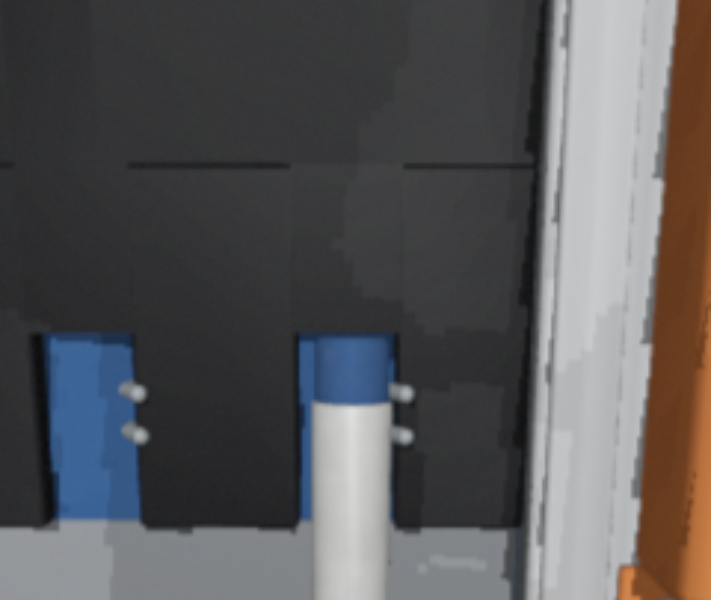

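The marker's cap is at crop (353,337), between the cutout walls at x 297 and 398. The cutout's end is at y 334. I'll compute the residual offsets.

Run:
```python
from h import *
L=load('w8'); M=L['T']@np.linalg.inv(np.array(viewer.get_calibration('wrist')['T_tool_cam'])); Mi=np.linalg.inv(M); k=1/2.963
P=lambda u,v,z: (Mi@np.append(pix(L,200+u*k,60+v*k,z),1))[:3].round(1)
print('slot L,R',P(297,335,18),P(398,333,18),P(297,500,18),P(397,500,18))
print('pen',P(315,370,33),P(391,370,33),P(353,337,34),P(353,337,40)); print('p0 slot',P(37,335,18),P(137,333,18))
```

```text
slot L,R [ 61.8 -10.1  14. ] [62.2  8.9 14. ] [ 30.1 -10.5  14. ] [30.1  9.1 14. ]
pen [56.4 -6.3 -1. ] [56.4  7.  -1. ] [62.2  0.4 -2. ] [62.4  0.3 -8. ]
p0 slot [ 61.8 -59.1  14. ] [ 62.2 -40.3  14. ]
```

```bash
python3 -m pendant '[{"jaw":0.9,"translation":[-2,-1.2,3],"roll":0},{"jaw":0.9,"translation":[0,0,3],"roll":0},{"jaw":0.9,"translation":[0,0,2],"roll":0},{"jaw":0.9,"translation":[0,0,0],"roll":0}]'
python3 -m pendant '[{"jaw":0.9,"translation":[0,0,2],"roll":0},{"jaw":0.9,"translation":[0,0,2],"roll":0},{"jaw":0.9,"translation":[0,0,0],"roll":0}]'
```

```text
t: 28.65
position: [594.0, 10.8, 23.4]
tcp_rot: [-2.12, -2.318, 0.001]
contact_force: [0.6, 0.2, -0.3]
width: 15.4
grip_force: 30.0
t: 28.95
position: [593.9, 10.7, 19.3]
tcp_rot: [-2.12, -2.318, 0.001]
contact_force: [-0.3, -0.1, -1.0]
width: 15.5
grip_force: 30.0
```

```bash
python3 -m pendant '[{"jaw":0.9,"translation":[0,0,1],"roll":0},{"jaw":0.9,"translation":[0,0,1],"roll":0},{"jaw":0.9,"translation":[0,0,0],"roll":0}]'; python3 g.py 595 12 15
```

```text
t: 29.25
position: [594.0, 10.8, 17.6]
tcp_rot: [-2.12, -2.318, 0.001]
contact_force: [-1.6, -0.4, 0.6]
width: 15.0
grip_force: 30.0
psi 5.1 tilt 0.044 pos [594.   10.8  17.6] w 15.0 F [-1.6 -0.4  0.6] t 29.2
 -> roll 0.000 shift [1.1 1.1 2.6]
```

```bash
python3 -m pendant '[{"jaw":0.9,"translation":[0,0,1],"roll":0},{"jaw":0.9,"translation":[0,0,1],"roll":0},{"jaw":0.9,"translation":[0,0,0],"roll":0}]'
```

```text
t: 29.55
position: [594.2, 10.8, 15.6]
tcp_rot: [-2.12, -2.318, 0.0]
contact_force: [-1.6, -0.5, 0.1]
width: 15.5
grip_force: 30.0
```

```bash
python3 -m pendant '[{"jaw":0.9,"translation":[0,0,1],"roll":0},{"jaw":0.9,"translation":[0,0,0],"roll":0}]'
```

```text
t: 29.75
position: [594.4, 10.8, 15.2]
tcp_rot: [-2.12, -2.318, 0.0]
contact_force: [-3.0, 0.1, 3.3]
width: 15.5
grip_force: 30.0
```

```bash
python3 -m pendant '[{"jaw":0.9,"translation":[0,0,0.7],"roll":0},{"jaw":0.7,"translation":[0,0,0],"roll":0},{"jaw":0.7,"translation":[0,0,0],"roll":0},{"jaw":0.7,"translation":[0,0,0],"roll":0},{"jaw":0.7,"translation":[0,0,-15],"roll":0}]'
python3 -m pendant '[{"jaw":0.7,"translation":[0,0,-15],"roll":0},{"jaw":1,"translation":[0,0,0],"roll":0},{"jaw":1,"translation":[0,0,0],"roll":0},{"jaw":1,"translation":[0,0,0],"roll":0},{"jaw":1,"translation":[0,0,0],"roll":0}]' 10
python3 -m pendant '[{"jaw":1,"translation":[0,0,8],"roll":0},{"jaw":1,"translation":[0,0,7],"roll":0},{"jaw":1,"translation":[0,0,2],"roll":0},{"jaw":1,"translation":[0,0,1],"roll":0},{"jaw":1,"translation":[0,0,0],"roll":0}]'
```

```text
t: 30.25
position: [592.6, 11.1, 27.5]
tcp_rot: [-2.118, -2.315, 0.004]
contact_force: [0.1, -0.7, -0.5]
width: 28.5
grip_force: 0.0
t: 30.75
position: [593.9, 10.8, 43.6]
tcp_rot: [-2.12, -2.317, 0.001]
contact_force: [0.4, -0.3, -0.9]
width: 1.5
grip_force: 0.0
t: 31.25
position: [593.6, 10.9, 26.2]
tcp_rot: [-2.119, -2.317, 0.003]
contact_force: [-4.3, -0.4, 6.9]
width: 0.5
grip_force: 3.2
```

```bash
python3 -m pendant '[{"jaw":1,"translation":[0,0,1],"roll":0},{"jaw":1,"translation":[0,0,0],"roll":0}]'
python3 -m pendant '[{"jaw":1,"translation":[0,0,-10],"roll":0},{"jaw":0.8,"translation":[0,0,-30],"roll":0},{"jaw":0.4,"translation":[-20,0,-30],"roll":0},{"jaw":0.4,"translation":[-40,0,0],"roll":0},{"jaw":0.4,"translation":[-40,0,0],"roll":0}]' 
python3 -m pendant '[{"jaw":0.4,"translation":[-40,0,0],"roll":0.12},{"jaw":0.4,"translation":[-40,-10,0],"roll":0},{"jaw":0.4,"translation":[-40,-20,0],"roll":0},{"jaw":0.4,"translation":[-25,-10,0],"roll":0},{"jaw":0.4,"translation":[-20,-4,0],"roll":0}]' 
python3 -m pendant '[{"jaw":0.4,"translation":[0,0,0],"roll":0},{"jaw":0.4,"translation":[0,0,0],"roll":0}]'; python3 g.py 546.4 -295 62 -2.8
```

```text
t: 31.45
position: [593.7, 10.9, 26.2]
tcp_rot: [-2.118, -2.317, 0.003]
contact_force: [-6.7, 0.8, 12.4]
width: 0.6
grip_force: 6.1
t: 31.95
position: [604.3, -89.8, 96.7]
tcp_rot: [2.117, 2.318, 0.002]
contact_force: [0.4, 0.5, 0.1]
width: 29.2
grip_force: 0.0
t: 32.45
position: [557.8, -254.0, 94.9]
tcp_rot: [-2.257, -2.184, 0.0]
contact_force: [-0.3, 0.4, -0.2]
width: 56.5
grip_force: 0.0
t: 32.65
position: [559.0, -252.1, 95.0]
tcp_rot: [-2.256, -2.186, -0.0]
contact_force: [-0.2, 0.7, 0.5]
width: 56.7
grip_force: 0.0
psi -1.8 tilt 0.026 pos [ 559.  -252.1   95. ] w 56.7 F [-0.2  0.7  0.5] t 32.6
 -> roll 0.017 shift [-43.5 -10.4  33. ]
```

```bash
cat > find.py <<'E'
import sys; from h import *
# item on the bench by height: centre, yaw. args: x y halfx halfy zlo zhi
x,y,hx,hy,lo,hi=[float(a) for a in sys.argv[1:7]]; snap('wrist','f'); L=load('f'); fx,fy,cx,cy=L['K']
v,u=np.mgrid[0:480,0:640]; d=L['d']; c=np.stack([(u-cx)/fx*d,-(v-cy)/fy*d,-d],-1)
w=c@L['T'][:3,:3].T+L['T'][:3,3]; m=(d>0)&(w[...,2]>lo)&(w[...,2]<hi)&(abs(w[...,0]-x)<hx)&(abs(w[...,1]-y)<hy)
n,lab,st,_=cv2.connectedComponentsWithStats(m.astype(np.uint8))
for i in range(1,n):
    if st[i,4]<150: continue
    p=w[lab==i][:,:2].astype(np.float32); (c0,s0,a0)=cv2.minAreaRect(p); b=cv2.boxPoints(((c0),(s0),a0)); e=max([b[1]-b[0],b[2]-b[1]],key=np.linalg.norm); e=e*np.sign(e[1])
    print('n',len(p),'centre',np.round(c0,1),'size',np.round(s0,1),'psi %.1f'%np.degrees(np.arctan2(-e[0],e[1])),'box',st[i,:4])
E
python3 find.py 546 -295 40 90 6 25
```

```text
n 2131 centre [ 546.1 -288.5] size [110.4  15.4] psi -2.6 box [295 225  19 125]
```

```bash
python3 -m pendant '[{"jaw":0.4,"translation":[-20,-5,0],"roll":0.015},{"jaw":0.4,"translation":[-23,-5.5,15],"roll":0},{"jaw":0.4,"translation":[0,0,18],"roll":0},{"jaw":0.4,"translation":[0,0,0],"roll":0},{"jaw":0.4,"translation":[0,0,0],"roll":0}]'
python3 -m pendant '[{"jaw":0.4,"translation":[0,0,0],"roll":0}]'; python3 g.py 546.5 -294.6 3.5 -2.6
```

```text
t: 33.2
position: [547.0, -293.6, 62.0]
tcp_rot: [-2.27, -2.171, -0.0]
contact_force: [-1.1, -1.2, -0.4]
width: 56.2
grip_force: 0.0
t: 33.3
position: [547.7, -294.3, 63.2]
tcp_rot: [2.269, 2.17, 0.0]
contact_force: [-0.8, -0.6, 0.2]
width: 56.5
grip_force: 0.0
psi -2.6 tilt 0.082 pos [ 547.7 -294.3   63.2] w 56.5 F [-0.8 -0.6  0.2] t 33.3
 -> roll 0.001 shift [-0.3 -1.3 59.7]
```

```bash
python3 -m pendant '[{"jaw":0.4,"translation":[-0.5,-1,25],"roll":0},{"jaw":0.4,"translation":[0,0,20],"roll":0},{"jaw":0.4,"translation":[0,0,10],"roll":0},{"jaw":0.4,"translation":[0,0,4],"roll":0},{"jaw":0.9,"translation":[0,0,0],"roll":0}]' 30
python3 -m pendant '[{"jaw":0.9,"translation":[0,0,0],"roll":0},{"jaw":0.9,"translation":[0,0,0],"roll":0},{"jaw":0.9,"translation":[0,0,0],"roll":0},{"jaw":0.9,"translation":[0,0,0],"roll":0},{"jaw":0.9,"translation":[0,0,0],"roll":0}]'
python3 -m pendant '[{"jaw":0.9,"translation":[0,0,-5],"roll":0},{"jaw":0.9,"translation":[0,0,-20],"roll":0},{"jaw":0.9,"translation":[0,0,-35],"roll":0},{"jaw":0.9,"translation":[0,0,-20],"roll":0},{"jaw":0.9,"translation":[0,0,0],"roll":0}]'
python3 -m pendant '[{"jaw":0.9,"translation":[0,0,0],"roll":0},{"jaw":0.9,"translation":[0,0,0],"roll":0}]'
python3 - <<'E'
from h import *
snap('wrist','w9')
E
python3 off.py w9 319,172 319,174 319,176 319,180 319,220 308,220 329,220;python3 g.py 543.7 5.5 85 5.1
```

```text
t: 33.8
position: [546.1, -295.2, 3.5]
tcp_rot: [2.271, 2.17, 0.0]
contact_force: [-0.3, 0.1, 1.0]
width: 51.5
grip_force: 0.0
t: 34.3
position: [546.0, -295.4, 3.5]
tcp_rot: [2.272, 2.169, 0.0]
contact_force: [0.0, -0.6, 0.8]
width: 15.8
grip_force: 30.0
t: 34.8
position: [547.9, -296.9, 87.2]
tcp_rot: [2.267, 2.165, 0.001]
contact_force: [-0.6, 0.7, -0.2]
width: 15.6
grip_force: 30.0
t: 35.0
position: [544.7, -294.5, 81.3]
tcp_rot: [-2.27, -2.168, 0.001]
contact_force: [-0.6, -0.2, -0.8]
width: 15.5
grip_force: 30.0
319,172 [59.6  0.7 81.6]
319,174 [58.2  0.7 80.5]
319,176 [ 61.4   0.3 -10.1]
319,180 [ 59.5   0.3 -11.3]
319,220 [ 39.8   0.3 -11.8]
308,220 [39.4 -5.3 -9.2]
329,220 [39.2  5.5 -8.1]
psi -2.6 tilt 0.192 pos [ 544.7 -294.4   81.2] w 15.8 F [ 0.2 -0.5  0.5] t 35.0
 -> roll -0.135 shift [298.9  25.6  -3.2]
```

```bash
python3 -m pendant '[{"jaw":0.9,"translation":[0,0,0],"roll":-0.1},{"jaw":0.9,"translation":[0,0,0],"roll":-0.035},{"jaw":0.9,"translation":[30,3,-5],"roll":0},{"jaw":0.9,"translation":[40,4,0],"roll":0},{"jaw":0.9,"translation":[40,4,0],"roll":0}]'
python3 -m pendant '[{"jaw":0.9,"translation":[40,4,0],"roll":0},{"jaw":0.9,"translation":[40,4,0],"roll":0},{"jaw":0.9,"translation":[40,4,0],"roll":0},{"jaw":0.9,"translation":[35,2,0],"roll":0},{"jaw":0.9,"translation":[20,1,0],"roll":0}]'
python3 -m pendant '[{"jaw":0.9,"translation":[14,0,20],"roll":0},{"jaw":0.9,"translation":[0,0,10],"roll":0},{"jaw":0.9,"translation":[0,0,0],"roll":0},{"jaw":0.9,"translation":[0,0,0],"roll":0}]'
python3 g.py 544.2 6.6 30 5.1
```

```text
t: 35.55
position: [546.1, -183.5, 86.8]
tcp_rot: [-2.121, -2.315, 0.001]
contact_force: [0.6, 0.2, 0.5]
width: 15.5
grip_force: 30.0
t: 36.05
position: [545.0, -6.5, 86.6]
tcp_rot: [-2.116, -2.318, 0.002]
contact_force: [-0.8, -0.1, 1.1]
width: 15.3
grip_force: 30.0
t: 36.45
position: [544.9, 4.1, 57.7]
tcp_rot: [-2.121, -2.316, 0.001]
contact_force: [-0.4, 0.0, -0.1]
width: 15.5
grip_force: 30.0
psi 5.0 tilt 0.064 pos [544.9   4.1  57.7] w 15.5 F [-0.4  0.  -0.1] t 36.5
 -> roll -0.001 shift [ 2.5 -0.4 27.7]
```

```bash
python3 -m pendant '[{"jaw":0.9,"translation":[2.5,-0.5,15],"roll":0},{"jaw":0.9,"translation":[0,0,11],"roll":0},{"jaw":0.9,"translation":[0,0,2],"roll":0},{"jaw":0.9,"translation":[0,0,0],"roll":0},{"jaw":0.9,"translation":[0,0,0],"roll":0}]'
python3 g.py 544.2 6.6 15 5.1
python3 - <<'E'
from h import *
snap('wrist','w10'); im=load('w10')['im']; cv2.imwrite('pics/w10c.png',cv2.resize(im[60:260,200:440],(711,593)))
E
```

```text
t: 36.95
position: [544.6, 7.2, 30.3]
tcp_rot: [2.12, 2.318, 0.0]
contact_force: [0.6, -0.8, 0.0]
width: 16.0
grip_force: 30.0
psi 5.1 tilt 0.016 pos [544.6   7.2  30.3] w 16.0 F [ 0.6 -0.8  0. ] t 37.0
 -> roll -0.000 shift [-0.5 -0.4 15.3]
```

View pics/w10c.png

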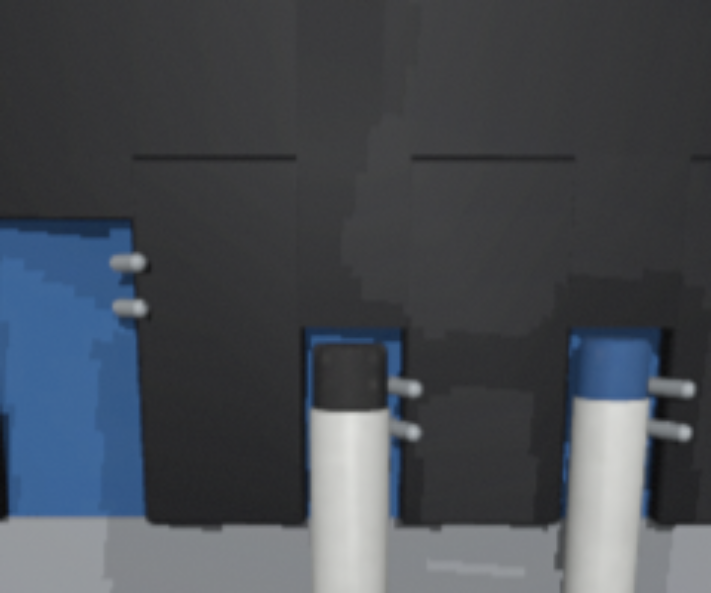

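The blue marker sits home in its cutout. The black marker's cap is at crop (350,345), between walls at x 303 and 403, with the cutout's end at y 328.

Run:
```python
from h import *
L=load('w10'); M=L['T']@np.linalg.inv(np.array(viewer.get_calibration('wrist')['T_tool_cam'])); Mi=np.linalg.inv(M); k=1/2.963
P=lambda u,v,z: (Mi@np.append(pix(L,200+u*k,60+v*k,z),1))[:3].round(1)
print('slot',P(304,328,18),P(405,328,18),P(306,500,18),P(402,500,18))
print('pen',P(313,390,34),P(388,390,34),P(350,343,36),P(350,343,40)); print('blue',P(571,328,18),P(665,328,18),P(614,338,20),P(614,338,26))
z=[pix(L,200+614*k,60+v*k)[2].round(1) for v in (360,420,480,550)]; print(z)
print('wr slot',P(133,219,18),P(146,500,18),P(129,219,10))
```

```text
slot [63.2 -8.7 12.3] [63.2 10.1 12.3] [30.4 -8.7 12.3] [30.4 10.  12.3]
pen [53.2 -6.6 -3.7] [53.2  6.4 -3.7] [61.3 -0.2 -5.7] [61.5 -0.2 -9.7]
blue [63.1 41.1 12.3] [63.1 58.6 12.3] [61.4 48.7 10.3] [61.7 47.2  4.3]
[np.float64(24.9), np.float64(25.5), np.float64(25.0), np.float64(25.3)]
wr slot [ 82.6 -39.6  12.3] [ 30.4 -39.8  12.3] [ 83.1 -42.   20.3]
```

```bash
python3 -m pendant '[{"jaw":0.9,"translation":[0,0.3,4],"roll":0},{"jaw":0.9,"translation":[0,0,3],"roll":0},{"jaw":0.9,"translation":[0,0,3],"roll":0},{"jaw":0.9,"translation":[0,0,2],"roll":0},{"jaw":0.9,"translation":[0,0,0],"roll":0}]'
python3 -m pendant '[{"jaw":0.9,"translation":[0,0,1.5],"roll":0},{"jaw":0.9,"translation":[0,0,1],"roll":0},{"jaw":0.9,"translation":[0,0,0],"roll":0}]'
python3 -m pendant '[{"jaw":0.9,"translation":[0,0,1],"roll":0},{"jaw":0.9,"translation":[0,0,0],"roll":0}]'
python3 -m pendant '[{"jaw":0.9,"translation":[0,0,0.7],"roll":0},{"jaw":0.9,"translation":[0,0,0],"roll":0}]'
```

```text
t: 37.5
position: [543.9, 7.4, 17.4]
tcp_rot: [-2.119, -2.317, 0.002]
contact_force: [-0.7, -0.2, -1.7]
width: 15.9
grip_force: 30.0
t: 37.8
position: [544.4, 7.4, 15.5]
tcp_rot: [-2.12, -2.318, 0.001]
contact_force: [-2.6, -0.3, -0.0]
width: 15.4
grip_force: 30.0
t: 38.0
position: [544.6, 7.3, 14.5]
tcp_rot: [-2.12, -2.318, 0.0]
contact_force: [-2.1, -0.4, 0.6]
width: 15.3
grip_force: 30.0
t: 38.2
position: [544.6, 7.3, 13.9]
tcp_rot: [-2.12, -2.318, 0.0]
contact_force: [-2.2, -0.3, 0.8]
width: 15.7
grip_force: 30.0
```

```bash
python3 -m pendant '[{"jaw":0.9,"translation":[0,0,1],"roll":0},{"jaw":0.7,"translation":[0,0,0],"roll":0},{"jaw":0.7,"translation":[0,0,0],"roll":0},{"jaw":0.7,"translation":[0,0,0],"roll":0},{"jaw":0.7,"translation":[0,0,-15],"roll":0}]'
python3 -m pendant '[{"jaw":0.7,"translation":[0,0,-15],"roll":0},{"jaw":1,"translation":[0,0,0],"roll":0},{"jaw":1,"translation":[0,0,0],"roll":0},{"jaw":1,"translation":[0,0,0],"roll":0},{"jaw":1,"translation":[0,0,0],"roll":0}]' 10
python3 -m pendant '[{"jaw":1,"translation":[0,0,8],"roll":0},{"jaw":1,"translation":[0,0,7],"roll":0},{"jaw":1,"translation":[0,0,2],"roll":0},{"jaw":1,"translation":[0,0,1],"roll":0},{"jaw":1,"translation":[0,0,0],"roll":0}]'
python3 -m pendant '[{"jaw":1,"translation":[0,0,1],"roll":0},{"jaw":1,"translation":[0,0,0],"roll":0}]'
```

```text
t: 38.7
position: [543.0, 7.7, 26.5]
tcp_rot: [-2.118, -2.315, 0.003]
contact_force: [-1.2, 0.2, -0.1]
width: 28.8
grip_force: 0.0
t: 39.2
position: [544.2, 7.4, 42.5]
tcp_rot: [-2.12, -2.317, 0.001]
contact_force: [1.0, -0.6, -0.5]
width: 1.2
grip_force: 0.0
t: 39.7
position: [544.4, 7.4, 26.0]
tcp_rot: [-2.119, -2.317, 0.002]
contact_force: [-5.8, 1.2, 15.3]
width: 0.5
grip_force: 7.5
t: 39.9
position: [544.6, 7.4, 26.0]
tcp_rot: [-2.118, -2.317, 0.003]
contact_force: [-9.0, 1.9, 21.4]
width: 0.6
grip_force: 10.9
```

Both markers are home. On to the wrench.

```bash
python3 -m pendant '[{"jaw":1,"translation":[0,0,-10],"roll":0},{"jaw":0.8,"translation":[0,0,-30],"roll":0},{"jaw":0.4,"translation":[-20,0,-30],"roll":0},{"jaw":0.4,"translation":[-40,-10,-20],"roll":0},{"jaw":0.4,"translation":[-40,-20,-20],"roll":0}]' 
python3 -m pendant '[{"jaw":0.4,"translation":[-40,-25,0],"roll":0.08},{"jaw":0.4,"translation":[-40,-25,0],"roll":0},{"jaw":0.4,"translation":[-40,-15,0],"roll":0},{"jaw":0.4,"translation":[-25,-10,0],"roll":0},{"jaw":0.4,"translation":[-15,0,0],"roll":0}]' 
python3 -m pendant '[{"jaw":0.4,"translation":[0,0,0],"roll":0},{"jaw":0.4,"translation":[0,0,0],"roll":0}]'; python3 g.py 460.5 -265 62 0.4; python3 find.py 460 -265 40 95 3.5 15
```

```text
t: 40.4
position: [524.1, -95.8, 134.8]
tcp_rot: [2.117, 2.32, 0.001]
contact_force: [0.3, -0.5, 0.3]
width: 28.9
grip_force: 0.0
t: 40.9
position: [452.2, -259.1, 133.4]
tcp_rot: [-2.214, -2.228, 0.0]
contact_force: [-0.3, 1.4, -0.3]
width: 56.1
grip_force: 0.0
t: 41.1
position: [453.7, -256.7, 133.5]
tcp_rot: [-2.21, -2.231, -0.001]
contact_force: [-0.7, 0.1, -0.4]
width: 56.5
grip_force: 0.0
psi 0.5 tilt 0.064 pos [ 453.7 -256.7  133.5] w 56.5 F [-0.7  0.1 -0.4] t 41.1
 -> roll 0.002 shift [-8.5  6.7 71.5]
n 2214 centre [ 459.5 -264.3] size [ 25.6 160.3] psi 0.6 box [310 155  30 169]
```

```bash
python3 -m pendant '[{"jaw":0.4,"translation":[-8,6,30],"roll":0},{"jaw":0.4,"translation":[0,0,40],"roll":0},{"jaw":0.4,"translation":[0,0,25],"roll":0},{"jaw":0.4,"translation":[0,0,10],"roll":0},{"jaw":0.4,"translation":[0,0,0],"roll":0}]'
python3 -m pendant '[{"jaw":0.4,"translation":[0,0,0],"roll":0},{"jaw":0.4,"translation":[0,0,0],"roll":0}]'; python3 g.py 459.8 -264.6 2.5 0.5
```

```text
t: 41.65
position: [459.1, -263.7, 27.7]
tcp_rot: [-2.207, -2.231, 0.0]
contact_force: [-0.2, 0.5, 1.1]
width: 56.5
grip_force: 0.0
t: 41.85
position: [460.7, -266.1, 30.8]
tcp_rot: [2.209, 2.23, 0.0]
contact_force: [0.7, 0.0, -0.3]
width: 56.2
grip_force: 0.0
psi 0.5 tilt 0.191 pos [ 460.7 -266.1   30.8] w 56.2 F [ 0.7  0.  -0.3] t 41.9
 -> roll 0.001 shift [ 1.6 -1.  28.3]
```

```bash
python3 -m pendant '[{"jaw":0.4,"translation":[1.2,-0.8,15],"roll":0},{"jaw":0.4,"translation":[0,0,8],"roll":0},{"jaw":0.4,"translation":[0,0,3],"roll":0},{"jaw":0.4,"translation":[0,0,1],"roll":0},{"jaw":0.4,"translation":[0,0,0],"roll":0}]' 30
python3 g.py 459.8 -264.6 2.5 0.5
python3 -m pendant '[{"jaw":0.95,"translation":[0,0,0],"roll":0},{"jaw":0.95,"translation":[0,0,0],"roll":0},{"jaw":0.95,"translation":[0,0,0],"roll":0},{"jaw":0.95,"translation":[0,0,0],"roll":0},{"jaw":0.95,"translation":[0,0,0],"roll":0}]'
python3 -m pendant '[{"jaw":0.95,"translation":[0,0,0],"roll":0},{"jaw":0.95,"translation":[0,0,0],"roll":0}]'
```

```text
t: 42.35
position: [458.6, -264.2, 1.7]
tcp_rot: [-2.211, -2.231, 0.0]
contact_force: [0.1, -0.1, 0.5]
width: 56.8
grip_force: 0.0
psi 0.5 tilt 0.020 pos [ 458.6 -264.2    1.7] w 56.8 F [ 0.1 -0.1  0.5] t 42.4
 -> roll 0.000 shift [-0.4  1.2 -0.8]
t: 42.85
position: [458.7, -264.2, 2.0]
tcp_rot: [2.211, 2.231, -0.0]
contact_force: [0.4, 0.4, -0.7]
width: 19.7
grip_force: 0.0
t: 43.05
position: [458.7, -264.3, 2.0]
tcp_rot: [2.211, 2.231, 0.0]
contact_force: [0.5, 0.1, 0.1]
width: 10.5
grip_force: 30.0
```

```bash
python3 -m pendant '[{"jaw":0.95,"translation":[0,0,-5],"roll":0},{"jaw":0.95,"translation":[0,0,-20],"roll":0},{"jaw":0.95,"translation":[0,0,-35],"roll":0},{"jaw":0.95,"translation":[0,0,-25],"roll":0},{"jaw":0.95,"translation":[0,0,0],"roll":-0.08}]'
python3 -m pendant '[{"jaw":0.95,"translation":[0,0,0],"roll":0},{"jaw":0.95,"translation":[0,0,0],"roll":0}]'
python3 g.py 490.5 3 85 5.1
```

```text
t: 43.55
position: [461.0, -266.2, 91.5]
tcp_rot: [2.113, 2.314, 0.0]
contact_force: [0.3, 0.3, -0.0]
width: 10.7
grip_force: 30.0
t: 43.75
position: [458.3, -263.8, 86.6]
tcp_rot: [-2.122, -2.316, -0.0]
contact_force: [0.8, -0.3, -0.2]
width: 10.5
grip_force: 30.0
psi 5.0 tilt 0.057 pos [ 458.3 -263.8   86.6] w 10.5 F [ 0.8 -0.3 -0.2] t 43.8
 -> roll -0.002 shift [262.9  55.8   1.7]
```

```bash
python3 -m pendant '[{"jaw":0.95,"translation":[25,6,0],"roll":0},{"jaw":0.95,"translation":[40,9,0],"roll":0},{"jaw":0.95,"translation":[40,9,0],"roll":0},{"jaw":0.95,"translation":[40,9,0],"roll":0},{"jaw":0.95,"translation":[40,9,0],"roll":0}]'
python3 -m pendant '[{"jaw":0.95,"translation":[40,8,0],"roll":0},{"jaw":0.95,"translation":[25,4,0],"roll":0},{"jaw":0.95,"translation":[12,1.5,20],"roll":0},{"jaw":0.95,"translation":[0,0,25],"roll":0},{"jaw":0.95,"translation":[0,0,5],"roll":0}]'
python3 -m pendant '[{"jaw":0.95,"translation":[0,0,0],"roll":0},{"jaw":0.95,"translation":[0,0,0],"roll":0},{"jaw":0.95,"translation":[0,0,0],"roll":0}]'
python3 g.py 490.5 3 30 5.1
python3 - <<'E'
from h import *
snap('wrist','w11'); im=load('w11')['im']; cv2.imwrite('pics/w11c.png',cv2.resize(im[60:260,200:440],(711,593)))
E
```

```text
t: 44.25
position: [483.4, -74.4, 86.1]
tcp_rot: [-2.122, -2.315, 0.001]
contact_force: [0.7, 0.5, -0.1]
width: 10.5
grip_force: 30.0
t: 44.75
position: [487.7, 2.8, 33.7]
tcp_rot: [-2.116, -2.314, 0.006]
contact_force: [-0.6, -0.1, -0.8]
width: 10.2
grip_force: 30.0
t: 45.05
position: [491.6, 1.1, 38.1]
tcp_rot: [2.12, 2.316, 0.001]
contact_force: [0.7, 0.2, -1.0]
width: 10.5
grip_force: 30.0
psi 5.0 tilt 0.113 pos [491.6   1.1  38.1] w 10.5 F [ 0.7  0.2 -1. ] t 45.0
 -> roll -0.001 shift [ 1.9 -0.9  8.1]
```

View pics/w11c.png

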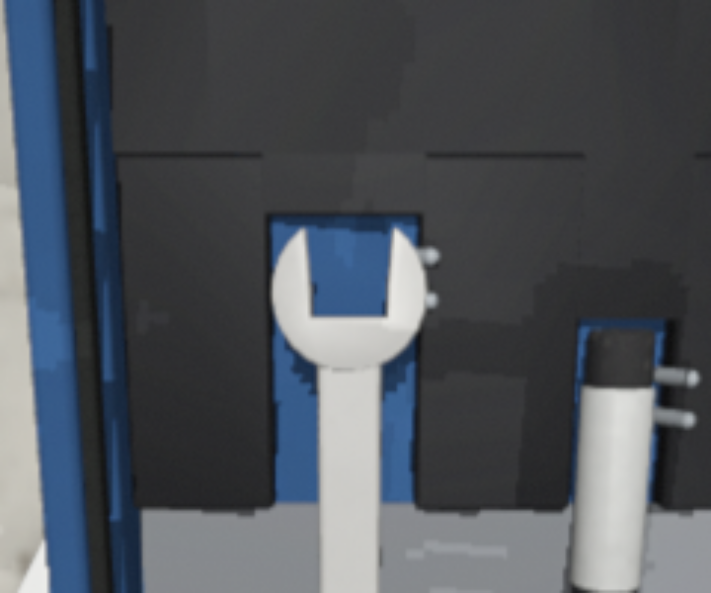

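The wrench is held above its cutout. Its head spans x 272–427 with the tip at y 229; the cutout walls are at x 269 and 421 and its end is at y 214.

Run:
```python
from h import *
L=load('w11'); M=L['T']@np.linalg.inv(np.array(viewer.get_calibration('wrist')['T_tool_cam'])); Mi=np.linalg.inv(M); k=1/2.963
P=lambda u,v,z: (Mi@np.append(pix(L,200+u*k,60+v*k,z),1))[:3].round(1)
print('slot',P(269,214,18),P(421,214,18),P(272,500,18),P(416,500,18))
print('head',P(272,295,43),P(427,295,43),'tip',P(305,229,45),P(395,229,45),'shank',P(318,420,42),P(380,420,42))
for u,v in [(285,300),(410,300),(350,345),(350,420),(350,560)]: print(pix(L,200+u*k,60+v*k)[2].round(1))
```

```text
slot [ 84.  -15.4  20. ] [84.  13.3 20. ] [ 28.8 -15.9  20. ] [28.8 13.2 20.1]
head [ 69.2 -13.3  -5. ] [69.2 12.8 -5. ] tip [79.8 -7.5 -7. ] [79.8  7.2 -7. ] shank [48.  -5.7 -4. ] [48.   5.1 -4. ]
43.5
43.9
43.8
43.0
42.5
```

```bash
python3 -m pendant '[{"jaw":0.95,"translation":[2,-1.2,6],"roll":0},{"jaw":0.95,"translation":[0,0,5],"roll":0},{"jaw":0.95,"translation":[0,0,3],"roll":0},{"jaw":0.95,"translation":[0,0,2],"roll":0},{"jaw":0.95,"translation":[0,0,0],"roll":0}]'
python3 -m pendant '[{"jaw":0.95,"translation":[0,0,2],"roll":0},{"jaw":0.95,"translation":[0,0,2],"roll":0},{"jaw":0.95,"translation":[0,0,1],"roll":0},{"jaw":0.95,"translation":[0,0,0],"roll":0}]'
python3 -m pendant '[{"jaw":0.95,"translation":[0,0,1],"roll":0},{"jaw":0.95,"translation":[0,0,1],"roll":0},{"jaw":0.95,"translation":[0,0,0],"roll":0}]'; python3 g.py 490.5 3 13.2
```

```text
t: 45.6
position: [489.0, 3.6, 20.5]
tcp_rot: [-2.12, -2.317, 0.001]
contact_force: [0.7, 0.7, -1.1]
width: 10.3
grip_force: 30.0
t: 46.0
position: [489.2, 3.4, 15.9]
tcp_rot: [2.12, 2.318, -0.001]
contact_force: [-1.5, -0.9, 1.1]
width: 10.2
grip_force: 30.0
t: 46.3
position: [488.8, 3.7, 13.4]
tcp_rot: [-2.12, -2.317, 0.001]
contact_force: [-1.6, -1.6, -0.4]
width: 10.5
grip_force: 30.0
psi 5.1 tilt 0.060 pos [488.8   3.7  13.4] w 10.5 F [-1.6 -1.6 -0.4] t 46.3
 -> roll 0.000 shift [-0.8  1.7  0.2]
```

```bash
python3 -m pendant '[{"jaw":0.95,"translation":[0,0,1],"roll":0},{"jaw":0.95,"translation":[0,0,0],"roll":0}]'
python3 -m pendant '[{"jaw":0.7,"translation":[0,0,0],"roll":0},{"jaw":0.7,"translation":[0,0,0],"roll":0},{"jaw":0.7,"translation":[0,0,0],"roll":0},{"jaw":0.7,"translation":[0,0,-15],"roll":0},{"jaw":0.7,"translation":[0,0,-10],"roll":0}]'
python3 -m pendant '[{"jaw":1,"translation":[0,0.5,0],"roll":0},{"jaw":1,"translation":[0,0,0],"roll":0},{"jaw":1,"translation":[0,0,0],"roll":0},{"jaw":1,"translation":[0,0,0],"roll":0},{"jaw":1,"translation":[0,0,8],"roll":0}]' 10
python3 -m pendant '[{"jaw":1,"translation":[0,0,7],"roll":0},{"jaw":1,"translation":[0,0,4],"roll":0},{"jaw":1,"translation":[0,0,2],"roll":0},{"jaw":1,"translation":[0,0,0],"roll":0}]'
```

```text
t: 46.5
position: [488.9, 3.7, 12.6]
tcp_rot: [-2.12, -2.317, 0.0]
contact_force: [-1.1, -0.2, -0.4]
width: 10.3
grip_force: 30.0
t: 47.0
position: [489.7, 3.5, 38.7]
tcp_rot: [2.12, 2.318, 0.001]
contact_force: [0.6, -0.5, -0.2]
width: 28.3
grip_force: 0.0
t: 47.5
position: [490.5, 3.5, 30.2]
tcp_rot: [2.119, 2.317, 0.001]
contact_force: [-0.1, 0.7, 0.6]
width: 0.6
grip_force: 0.0
t: 47.9
position: [489.4, 3.7, 16.9]
tcp_rot: [-2.119, -2.317, 0.001]
contact_force: [-2.2, 0.6, 3.0]
width: 0.4
grip_force: 1.6
```

```bash
python3 -m pendant '[{"jaw":1,"translation":[0,0,1],"roll":0},{"jaw":1,"translation":[0,0,1],"roll":0},{"jaw":1,"translation":[0,0,0],"roll":0}]'
python3 -m pendant '[{"jaw":1,"translation":[0,0,-10],"roll":0},{"jaw":1,"translation":[0,0,-30],"roll":0},{"jaw":1,"translation":[0,0,-45],"roll":0},{"jaw":1,"translation":[0,10,-45],"roll":0},{"jaw":1,"translation":[0,0,-15],"roll":0}]'
python3 g.py 555 83 165 94
```

```text
t: 48.2
position: [489.5, 3.7, 16.7]
tcp_rot: [-2.118, -2.317, 0.003]
contact_force: [-10.5, 1.3, 19.8]
width: 0.3
grip_force: 10.1
t: 48.7
position: [503.3, 3.9, 165.5]
tcp_rot: [2.115, 2.312, 0.008]
contact_force: [1.0, -0.2, -0.4]
width: 0.3
grip_force: 0.0
psi 5.1 tilt 0.550 pos [503.3   3.9 165.5] w 0.3 F [ 1.  -0.2 -0.4] t 48.7
 -> roll -1.551 shift [-57.1  75.3   0.8]
```

```bash
python3 -m pendant '[{"jaw":1,"translation":[0,0,0],"roll":-0.15},{"jaw":1,"translation":[0,0,0],"roll":-0.15},{"jaw":1,"translation":[0,0,0],"roll":-0.15},{"jaw":1,"translation":[0,0,0],"roll":-0.15},{"jaw":1,"translation":[0,0,0],"roll":-0.15}]'
python3 -m pendant '[{"jaw":1,"translation":[0,0,0],"roll":-0.15},{"jaw":1,"translation":[0,0,0],"roll":-0.15},{"jaw":1,"translation":[0,0,0],"roll":-0.15},{"jaw":1,"translation":[0,0,0],"roll":-0.15},{"jaw":1,"translation":[0,0,0],"roll":-0.15}]'
python3 -m pendant '[{"jaw":1,"translation":[0,0,0],"roll":-0.06},{"jaw":1,"translation":[-25,30,0],"roll":0},{"jaw":1,"translation":[-30,45,0],"roll":0},{"jaw":1,"translation":[0,0,0],"roll":0},{"jaw":1,"translation":[0,0,0],"roll":0}]'
python3 g.py 677 93 50 95.1
python3 - <<'E'
from h import *
snap('wrist','w12'); im=load('w12')['im']; cv2.imwrite('pics/w12c.png',cv2.resize(im[40:340,80:560],(800,500),interpolation=cv2.INTER_CUBIC))
E
```

```text
t: 49.2
position: [499.8, 4.5, 159.8]
tcp_rot: [1.115, 2.937, 0.0]
contact_force: [0.3, -0.5, 1.1]
width: 0.6
grip_force: 0.0
t: 49.7
position: [499.8, 4.5, 159.8]
tcp_rot: [-0.038, 3.141, -0.0]
contact_force: [0.9, -0.6, -0.3]
width: 0.3
grip_force: 0.0
t: 50.2
position: [546.7, 80.6, 159.5]
tcp_rot: [0.126, -3.138, 0.0]
contact_force: [-0.3, -0.7, -0.3]
width: 0.3
grip_force: 0.0
psi 94.6 tilt 0.041 pos [546.7  80.6 159.5] w 0.3 F [-0.3 -0.7 -0.3] t 50.2
 -> roll -0.009 shift [-131.     0.8  109.5]
```

View pics/w12c.png

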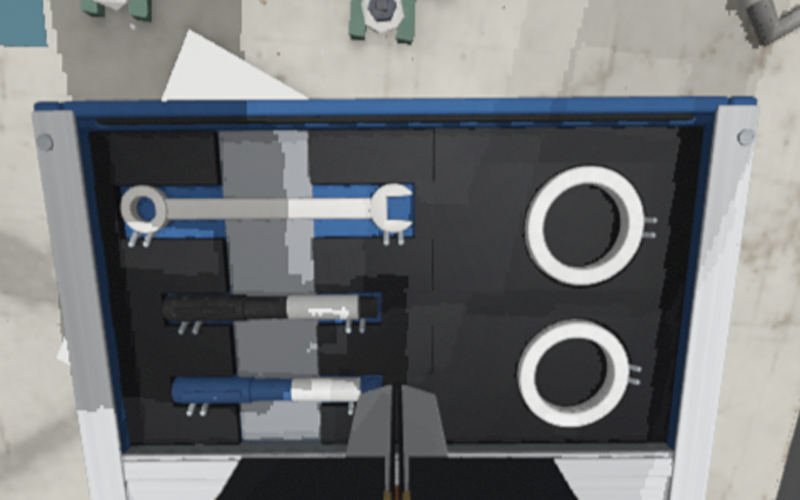

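Everything is in its cutout: wrench (122–413,210), markers (165–380,307) and (173–380,390), rings (586,225) and (575,373). I'll check heights by depth.

Run:
```python
from h import *
L=load('w12'); k=.6
for n,pts in dict(wr=[(130,205),(145,188),(145,232),(160,215),(240,209),(380,205),(398,232),(400,188)],blk=[(185,307),(210,307),(300,307),(340,307)],blue=[(190,388),(220,388),(300,388),(330,388)],r0=[(535,225),(586,175),(586,275),(637,225)],r1=[(527,375),(575,330),(575,418),(622,370)],insert=[(480,200),(150,270)]).items():
    print(n,[pix(L,80+u*k,40+v*k)[2].round(1) for u,v in pts])
```

```text
wr [np.float64(17.7), np.float64(17.9), np.float64(14.7), np.float64(18.3), np.float64(16.7), np.float64(16.4), np.float64(17.4), np.float64(17.6)]
blk [np.float64(27.5), np.float64(27.1), np.float64(25.4), np.float64(25.1)]
blue [np.float64(25.5), np.float64(25.6), np.float64(24.8), np.float64(25.2)]
r0 [np.float64(24.7), np.float64(23.9), np.float64(24.8), np.float64(24.2)]
r1 [np.float64(24.5), np.float64(24.4), np.float64(24.5), np.float64(24.1)]
insert [np.float64(18.0), np.float64(18.3)]
```

All items are down and level, so I'll close the hatch by pushing the handle from behind.

```bash
python3 -m pendant '[{"jaw":1,"translation":[-25,0,0],"roll":-0.009},{"jaw":1,"translation":[-40,0,0],"roll":0},{"jaw":1,"translation":[-40,0,0],"roll":0},{"jaw":1,"translation":[-26,1,0],"roll":0},{"jaw":1,"translation":[0,0,0],"roll":0}]'
python3 -m pendant '[{"jaw":1,"translation":[0,0,40],"roll":0},{"jaw":1,"translation":[0,0,40],"roll":0},{"jaw":1,"translation":[0,0,22],"roll":0},{"jaw":1,"translation":[0,0,6],"roll":0},{"jaw":1,"translation":[0,0,0],"roll":0}]'
python3 g.py 480 75 50
```

```text
t: 50.75
position: [678.9, 90.5, 159.6]
tcp_rot: [-0.134, 3.138, -0.0]
contact_force: [-0.6, -0.0, 0.1]
width: 0.3
grip_force: 0.0
t: 51.25
position: [676.0, 91.4, 51.5]
tcp_rot: [0.135, -3.137, -0.0]
contact_force: [-0.3, 0.6, -0.0]
width: 0.3
grip_force: 0.0
psi 94.9 tilt 0.104 pos [676.   91.4  51.5] w 0.3 F [-0.3  0.6 -0. ] t 51.2
 -> roll 0.000 shift [196.7   0.5   1.9]
```

```bash
python3 -m pendant '[{"jaw":1,"translation":[8,0,0],"roll":0},{"jaw":1,"translation":[10,0,0],"roll":0},{"jaw":1,"translation":[12,0,0],"roll":0},{"jaw":1,"translation":[14,0,0],"roll":0},{"jaw":1,"translation":[14,0,0],"roll":0}]'
python3 -m pendant '[{"jaw":1,"translation":[14,0,0],"roll":0},{"jaw":1,"translation":[14,0,0],"roll":0},{"jaw":1,"translation":[14,0,0],"roll":0},{"jaw":1,"translation":[14,0,0],"roll":0},{"jaw":1,"translation":[14,0,0],"roll":0}]'
python3 -m pendant '[{"jaw":1,"translation":[14,0,0],"roll":0},{"jaw":1,"translation":[14,0,0],"roll":0},{"jaw":1,"translation":[10,0,0],"roll":0},{"jaw":1,"translation":[6,0,0],"roll":0},{"jaw":1,"translation":[4,0,0],"roll":0}]'
python3 g.py 476 74 50
```

```text
t: 51.75
position: [620.4, 86.8, 54.4]
tcp_rot: [-0.137, 3.133, -0.001]
contact_force: [3.2, -0.1, 0.7]
width: 0.4
grip_force: 1.2
t: 52.25
position: [550.8, 80.7, 54.4]
tcp_rot: [-0.137, 3.133, -0.001]
contact_force: [2.5, -0.8, 2.6]
width: 0.5
grip_force: 1.2
t: 52.75
position: [501.9, 76.9, 52.7]
tcp_rot: [-0.137, 3.137, -0.0]
contact_force: [2.1, 0.2, 1.4]
width: 0.6
grip_force: 0.9
psi 95.0 tilt 0.098 pos [501.9  76.9  52.7] w 0.6 F [2.1 0.2 1.4] t 52.8
 -> roll 0.000 shift [26.1 -0.6  2.6]
```

```bash
python3 -m pendant '[{"jaw":1,"translation":[6,0,0],"roll":0},{"jaw":1,"translation":[6,0,0],"roll":0},{"jaw":1,"translation":[5,0,0],"roll":0},{"jaw":1,"translation":[4,0,0],"roll":0},{"jaw":1,"translation":[2,0,0],"roll":0}]'
python3 -m pendant '[{"jaw":1,"translation":[2,0,0],"roll":0},{"jaw":1,"translation":[1,0,0],"roll":0},{"jaw":1,"translation":[1,0,0],"roll":0},{"jaw":1,"translation":[1,0,0],"roll":0},{"jaw":1,"translation":[0,0,0],"roll":0}]'
```

```text
t: 53.25
position: [478.5, 74.9, 51.8]
tcp_rot: [0.137, -3.139, -0.0]
contact_force: [4.9, 1.2, -1.6]
width: 0.7
grip_force: 3.5
t: 53.75
position: [478.5, 74.8, 52.3]
tcp_rot: [-0.134, 3.126, 0.001]
contact_force: [17.8, 3.4, -14.9]
width: 0.6
grip_force: 9.1
```

```bash
python3 -m pendant '[{"jaw":1,"translation":[1,0,0],"roll":0},{"jaw":1,"translation":[0,0,0],"roll":0},{"jaw":1,"translation":[-12,0,0],"roll":0},{"jaw":1,"translation":[-5,0,-30],"roll":0},{"jaw":1,"translation":[0,0,-45],"roll":0}]'
python3 -m pendant '[{"jaw":1,"translation":[0,0,-45],"roll":0},{"jaw":1,"translation":[0,0,0],"roll":0},{"jaw":1,"translation":[0,0,0],"roll":0}]'
python3 - <<'E'
from h import *
snap('wrist','w13'); snap('top','top1'); im=load('w13')['im']; cv2.imwrite('pics/w13c.png',cv2.resize(im[60:330,80:560],(800,450),interpolation=cv2.INTER_CUBIC))
E
```

```text
t: 54.25
position: [487.0, 76.0, 124.5]
tcp_rot: [0.136, -3.129, -0.002]
contact_force: [1.9, 0.0, 0.5]
width: 0.4
grip_force: 0.0
t: 54.55
position: [489.8, 75.9, 172.3]
tcp_rot: [-0.137, 3.139, -0.0]
contact_force: [0.9, -0.3, 0.1]
width: 0.4
grip_force: 0.0
```

View pics/w13c.png

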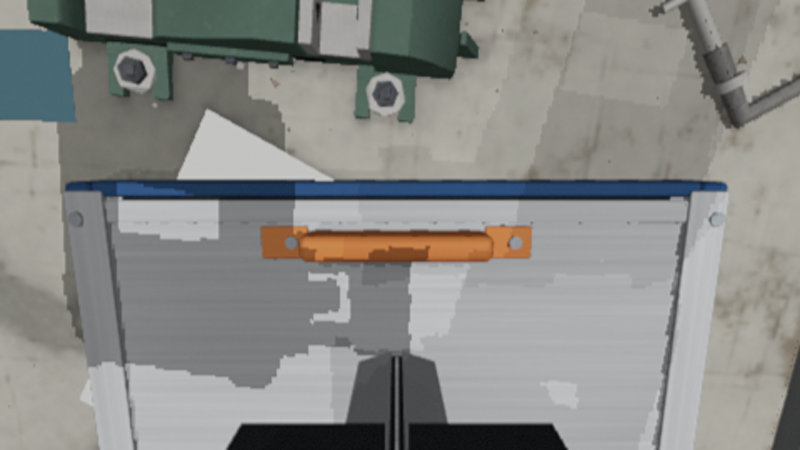

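The hatch's front edge (y 198) lies against the blue lip (y 182–197), with the handle at (396,245). I'll do a numeric check before handing in.

Run:
```python
from h import *
L=load('w13'); k=.6
P=lambda u,v,z: pix(L,80+u*k,60+v*k,z)
lip=P(396,182,40); print('plate centre-lip',(P(396,242,38)-lip).round(1),'edge',(P(396,198,36)-lip).round(1),'lip inner',(P(396,196,40)-lip).round(1))
a=load('top0')['im'].astype(int); b=load('top1')['im'].astype(int)
for n,(u,v) in dict(pile=(133,252),cap=(401,288),jar=(389,163),w1=(163,84),w2=(133,163),w3=(137,200)).items(): print(n,np.abs(a[v-14:v+14,u-14:u+14]-b[v-14:v+14,u-14:u+14]).mean().round(1))
print(state()['contact_force'])
```

```text
plate centre-lip [32.6  2.8 -2. ] edge [ 8.7  0.8 -4. ] lip inner [7.4 0.6 0. ]
pile 28.3
cap 7.6
jar 4.7
w1 5.8
w2 7.0
w3 6.5
[ 0.41257658  0.01150761 -0.27339976]
```

```bash
python3 -c "
from station import manip; print(manip.finish_job())"
```

```text
the job is handed in; nothing more can be done
None
```

The job is handed in: both upper rings, both markers and the wrench are pressed home in the case, and by my last wrist-camera check the hatch was closed against the front lip; no verdict came back.

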